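Bar the fryer lid, then hold the reset key turned

ROBOT

A 6-joint arm with a two-finger parallel gripper is mounted at the origin on the work surface. World frame = base frame: x ahead of the robot, y to its left, z up, the work surface at z = 0. Lengths are in m, angles in rad, forces in N, time in s.
With the tool pointing down it reaches from about 0.275 to 0.725 m from the base axis. Payload 5.6 kg.
Tool frame: the origin (TCP) lies between the finger pads; the fingertips stand 11 mm ahead of it and the grasp point (between the pads) lies 8 mm behind it (env.tcp_to_tips is the distance from the TCP to the fingertips, in m); y points along the fingers, x is the direction in which the jaws open and shut, and the axes are right-handed (so a half turn about y gives the same grasp; the last joint's range is limited). The gripper opens to 85 mm and grips with 20 to 120 N. Pads are 22 mm wide; open, the fingers measure 114 mm over their backs; the gripper's body (76 mm by 85 mm) begins 54 mm behind the grasp point. The pads swing forward as they close: fully open they stand 13 mm farther back than shut.
Start: joints at [-0.98, 0.255, 0.108, 0, -1.424, -0.285], TCP at [0.166, -0.524, 0.242] pointing down, gripper open.
Joint ranges: [-2.95, 2.95], [-1.21, 1.97], [-1.09, 1.5], [-2.87, 1.71], [-2.94, -0.07], [-3.05, 3.05]. Speed limits (rad/s): [2.57, 2.57, 3.14, 3.14, 3.14, 3.14].

INTERFACE

Orientations are given as a unit quaternion [x, y, z, w].
In Python, from workcell import env gives the robot as it stands. The module is installed in compiled form; this text tells all that it offers.
- The arm moves only by the tool jog_arm, never from a script. Its argument "plan" is a list of rows, each a list of 5 numbers: the shift along the tool's x, y, z in mm, then the turn about the tool's y in degrees, then the finger opening in mm, from 0 to 85.4. A call has 1 to 20 rows; each row shifts and turns the commanded pose from where the row before left it, along the tool's axes as they then stand; what a row does not reach is not made up. A row lasts 1/12 s, in which the tool goes at most 41.7 mm and 7.16 degrees, less where a joint would pass 70% of its speed; a pose out of reach is approached as far as the arm can. A call is refused whole if a number of a shift passes 41.7 or a number of a turn 7.16, either way. A call with a gripper value outside its range is refused whole. The fingers move at their own pace and stop on an object; "newtons" is the grip in N (left out, the last holds). Time passes only in rows, so rows that do not move let the fingers close. It gives the time, the measured TCP pose, the force and the opening at its end, in the units of the state.
- env.state(): the state, without advancing time (a new reading comes with each control period).
- env.grab_frame(name): name is "scene" or "top"; returns a dict with "pixels" (384x512x3 uint8, red, green, blue), "fx", "fy", "cx", "cy" (pixels), "R" (3x3) and "t" (3): a world point X has camera coordinates R X + t. Camera axes: x right, y down, z forward; pixel columns grow to the right and rows downward; lengths in m; the calibration is good to about 2 mm. A picture is of the moment at which its call begins. There is no depth.
- env.sign_off(): hands the job in, once; it reports no verdict.
The state is a dict: "time_s": time; "joint_pos": joint angles; "qvel": joint speeds; "joint_torque": joint torques, N m; "tool_pos": TCP position; "tool_rot": TCP orientation; "wrist_force": force on the tool from outside, world axes, zero at the start; "wrist_torque": the same for the moment, N m; "grip_width": finger opening in m.
Only numpy, scipy, OpenCV 4.12 (cv2) and the standard library are available. Lean on these libraries where they do the work, as an engineer would, in place of code of your own. Each camera call takes 0.05 s, during which the arm holds its last target.

TASK

Secure the lid of the countertop fryer: lay the loose steel retaining bar across the lid so that it lies flat in both side forks with both ends sticking out, and let go of it. Then take the service key out of its wooden holder, push it fully home into the lock on top of the fryer's control head, working it past the sticky pins, turn it clockwise (seen from above) a quarter turn to the stop, and finish while still gripping the key and holding it turned, because the lock springs back. Leave the sauce bottle, the ramekin and the jar where they stand.

Things in the scene. Friction and masses are not known exactly. Their poses are not given: they have to be found in the camera images.
- bar_grip (a point): Loose retaining bar on the table: flat steel, 320 mm long (its y), 20 mm wide (x), 12 mm thick, 0.3 to 0.5 kg, the same either way round. On its middle stands a black grip block 18 mm thick (x), 60 mm long (y), 32 mm high; this point is the block's centre, 28 mm above the bar's underside. z is up.
- bar_seat (a point): Where the bar belongs: midpoint between the two fork floors, 185 mm above the table, over the lid (lid 7 mm lower). The bar lies along this frame's y, underside at this height, grip centre 28 mm above. Forks at y = -131 and +131 mm, 22 mm deep in y; each trough 26 mm wide (x), walls 14 mm high, then flaring to 33 mm at 23 mm above the floor.
- fryer: Stainless countertop fryer, 360 x 250 mm, fixed; origin at the table under its centre, x towards its back (away from the robot), z up. Over the lid's front stands a black handle (x = -125 mm, y = -51 to 51, top 209 mm above the table). The control head is at the back, x = 85 to 175 mm, its top 210 mm above the table (low knob and switch up to 228). The lock is in the middle of the head.
- key_grip (a point): Service key, loose, upright in its holder. This point is the centre of its flat black bow: 36 mm wide (key's x), 10 mm thick (y), 32 mm high; z up, away from the blade. Below: neck 14 x 8 mm, 12 mm long, then a round shoulder 27 mm across, 5 mm thick, then the blade, its tip 62 mm below this point. In the holder this point is 77 mm above the table. Same after a half turn about z. About 45 g.
- key_shoulder (a point): Point on the key's long axis at the underside of the round shoulder, 32 mm below the bow's centre; same axes. It lies at the lock mouth point when the key is fully home. The steel blade below it is 30 mm long, 16 mm wide (x), 5 mm thick (y); its last 8 mm are 14 mm wide and taper to about 3 mm thick.
- holder: Wooden key holder block, 60 x 50 mm, 45 mm high, fixed; origin at the centre of its underside. The key's blade stands in a slot 20 x 9 mm, shoulder on the block's top. Pull the key straight up 35 mm or more to free it.
- lock_mouth (a point): Centre of the lock's round brass face (39 mm across, in a dark ring, facing up, 212 mm above the table); z up; the frame turns with the cylinder. Key slot along x: 18.4 x 6.6 mm, 34 mm deep, chamfered mouth 24 x 12.6 mm narrowing over 4 mm. Pairs of sticky pins 13 and 22 mm down pinch the blade's flat sides: a straight push sticks at 12 to 20 N at each pair; lean on it and wiggle 1 mm along y.
- lock (a joint): Turn of the lock cylinder in rad: 0 = rest stop, where it starts; grows clockwise seen from above to the stop at 1.57. A spring drives it back to 0 (0.03 Nm at rest, 0.13 Nm fully turned). The key has about 0.1 rad of play in the slot, so turn it a little more than the cylinder.
- sauce: Bystander: white bottle, 58 mm across, 160 mm high, origin at the centre of its underside. Leave it alone.
- ramekin: Bystander: white ceramic ramekin, 72 mm across, 42 mm high, origin at the centre of its underside. Leave it alone.
- jar: Bystander: amber glass jar with metal lid, 64 mm across, 90 mm high, origin at the centre of its underside. Leave it alone.

How it is judged:
On the way, in this order (a step that is already met when the one before it is completed fails the run):
1. the bar lies flat in both forks, let go (x of bar_grip in the frame of bar_seat between -0.007 and 0.007 m and y of bar_grip in the frame of bar_seat between -0.018 and 0.018 m and z of bar_grip in the frame of bar_seat between 0.024 and 0.032 m and angle between the y axis of bar_grip and the y axis of bar_seat, either way round below 0.06 rad and angle between bar_grip's own z axis and vertical below 0.06 rad and contact force between the fingers and bar below 0.3 N and linear speed of bar below 0.02 m/s), for 0.2 s.
2. the key is fully home in the lock, before the lock is turned (horizontal distance between key_shoulder and lock_mouth below 0.004 m and z of key_shoulder in the frame of lock_mouth between -0.004 and 0.0035 m and angle between the z axis of key_shoulder and the z axis of lock_mouth, either way round below 0.12 rad and value of joint lock below 0.6 rad), for 0.1 s.
At the end, for the whole second after the job is handed in: Key home in the lock (shoulder within 3.5 mm of the face, 4 mm of the axis, upright within 0.12 rad); lock turned past 1.3 rad, fingers gripping the key (over 2 N); bar untouched in both forks: within 7 mm across, 18 mm along, 4 mm in height, 0.06 rad in tilt and direction (x of bar_grip in the frame of bar_seat between -0.007 and 0.007 m and y of bar_grip in the frame of bar_seat between -0.018 and 0.018 m and z of bar_grip in the frame of bar_seat between 0.024 and 0.032 m and angle between the y axis of bar_grip and the y axis of bar_seat, either way round below 0.06 rad and angle between bar_grip's own z axis and vertical below 0.06 rad and contact force between the fingers and bar below 0.3 N and horizontal distance between key_shoulder and lock_mouth below 0.004 m and z of key_shoulder in the frame of lock_mouth between -0.004 and 0.0035 m and angle between the z axis of key_shoulder and the z axis of lock_mouth, either way round below 0.12 rad and value of joint lock above 1.3 rad and contact force between the fingers and key above 2 N); the arm keeps its last pose, push and grip.
It fails at once if the sauce is pushed away or knocked over (distance of sauce from where it was at the start of the episode above 0.03 m or angle between sauce's own z axis and vertical above 0.5 rad).
It fails at once if the ramekin is pushed away or knocked over (distance of ramekin from where it was at the start of the episode above 0.03 m or angle between ramekin's own z axis and vertical above 0.5 rad).
It fails at once if the jar is pushed away or knocked over (distance of jar from where it was at the start of the episode above 0.03 m or angle between jar's own z axis and vertical above 0.5 rad).
It also fails if it takes over 69 s, if anything falls off the work surface, if the arm or the gripper's body presses on something with over 40 N, if the wrist force passes 120 N, or if a joint passes its speed limit or range.

## Working session

There is one attempt and no reset: what is moved stays moved. The work goes in short steps, Python scripts to look and compute and a tool call to move; the robot and the scene stay as the last step left them, time stands still between calls to the robot, and variables do not carry over. Pictures are saved under pics/ and viewed, and the job is handed in when it is done.

Besides the shell and the picture viewer there is one more tool, called after ">>>" in YAML: its name, and indented under it one key for each argument. jog_arm: Moves the arm, as the interface text tells. Its arguments: {"type":"object","properties":{"plan":{"type":"array"},"newtons":{"type":"number"}},"required":["plan"]}

```bash
mkdir -p pics
cat > h.py <<'E'
import numpy as np, cv2
from workcell import env
def grab(n,save=None):
    f=env.grab_frame(n)
    if save: cv2.imwrite('pics/'+save,cv2.cvtColor(f['pixels'],cv2.COLOR_RGB2BGR))
    return f
def ray(f,u,v,z):
    R=np.array(f['R']);t=np.array(f['t']);c=-R.T@t
    d=R.T@np.array([(u-f['cx'])/f['fx'],(v-f['cy'])/f['fy'],1])
    return c+d*(z-c[2])/d[2]
def proj(f,X):
    p=np.array(f['R'])@np.array(X)+np.array(f['t']);return f['fx']*p[0]/p[2]+f['cx'],f['fy']*p[1]/p[2]+f['cy']
E
python3 - <<'E'
from h import *
for n in('scene','top'):
    f=grab(n,n+'0.png');print(n,f['fx'],f['fy'],f['cx'],f['cy'],f['R'],f['t'])
    print(-np.array(f['R']).T@np.array(f['t']))
    cv2.imwrite(f'pics/{n}0b.png',cv2.resize(cv2.imread(f'pics/{n}0.png'),(800,600),interpolation=cv2.INTER_CUBIC))
print(env.state())
E
```

```text
scene 475.31143590844613 475.31143590844613 250.63258249359353 195.43957063408948 [[ 0.72741075  0.68616669 -0.00699053]
 [ 0.42160673 -0.45493991 -0.78439623]
 [-0.54140684  0.56763099 -0.62022068]] [-0.50549656 -0.08901405  1.93531254]
[ 1.453024   -0.79218452  1.12696488]
top 441.3400455011945 441.3400455011945 258.8785238963896 196.40652186303151 [[ 1.36195836e-02 -9.99907093e-01  5.59355955e-04]
 [-9.86835135e-01 -1.35316880e-02 -1.61162369e-01]
 [ 1.61154965e-01  1.64297225e-03 -9.86927747e-01]] [0.06862958 0.62524358 1.25371164]
[0.41403578 0.07502399 1.33805015]
{'time_s': 0.1, 'joint_pos': array([-9.80409029e-01,  2.55683543e-01,  1.07150416e-01, -4.54321954e-04,
       -1.42390819e+00, -2.84576028e-01]), 'qvel': array([ 7.17437582e-04, -2.18479369e-03,  1.91559602e-03,  2.94652110e-03,
       -8.89602632e-05,  5.43653046e-05]), 'joint_torque': array([-2.34701671e-03, -3.87603021e+01,  2.38472915e+01,  5.37790239e+00,
       -3.78817102e-03, -7.48687086e-06]), 'tool_pos': array([ 0.16551036, -0.52406111,  0.2414901 ]), 'tool_rot': array([ 0.41753743,  0.57065506, -0.56995977, -0.41852259]), 'wrist_force': array([ 0.14098519, -0.17770011,  0.33494245]), 'wrist_torque': array([ 0.01920432, -0.08531214,  0.01718216]), 'grip_width': 0.08555894335542145}
```

View pics/scene0b.png

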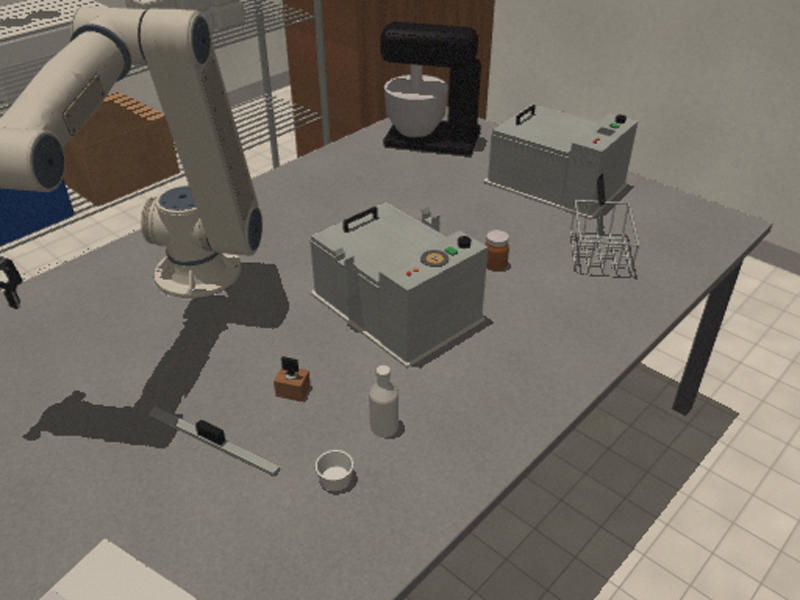

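View pics/top0b.png

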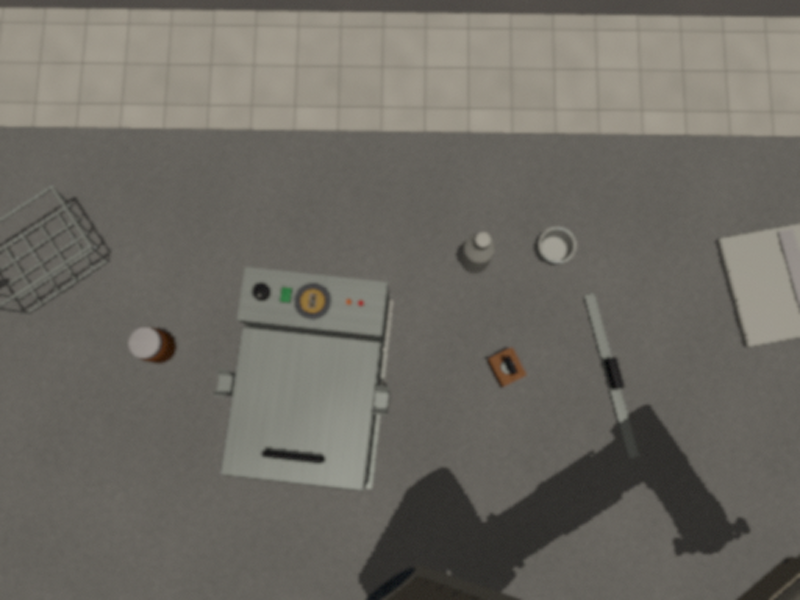

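Run:
```python
from h import *
t=cv2.imread('pics/top0.png');s=cv2.imread('pics/scene0.png')
def crop(im,x,y,w,h,k,n): cv2.imwrite('pics/'+n,cv2.resize(im[y:y+h,x:x+w],None,fx=k,fy=k,interpolation=cv2.INTER_CUBIC))
crop(t,135,165,120,150,4,'c1.png')   # fryer top
crop(t,300,180,120,120,5,'c2.png')
crop(s,195,125,120,110,5,'c3.png')
crop(s,90,220,100,90,6,'c4.png')
```

```text
(no output)
```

View pics/c1.png

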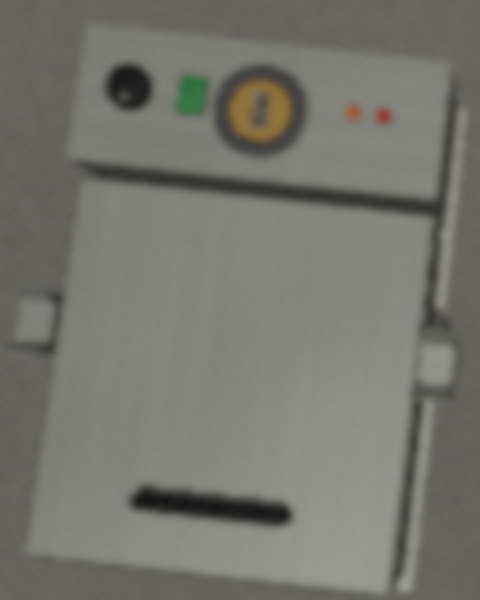

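View pics/c2.png

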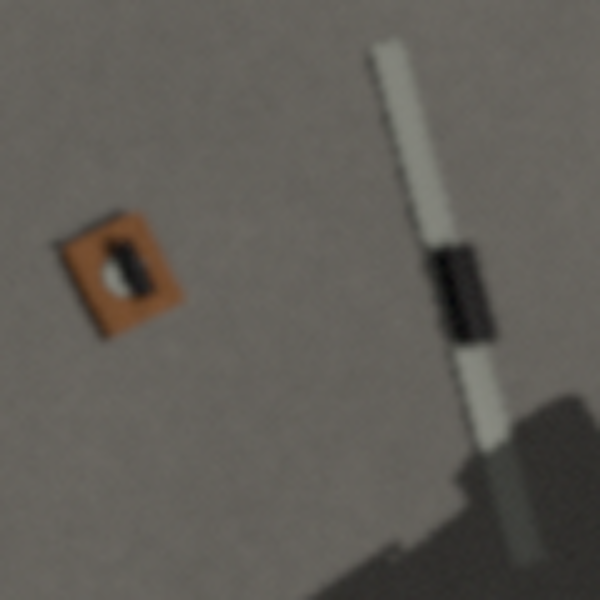

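View pics/c3.png

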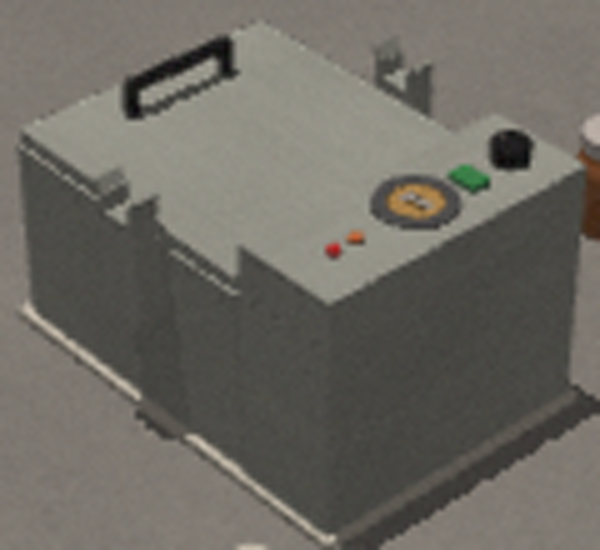

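View pics/c4.png

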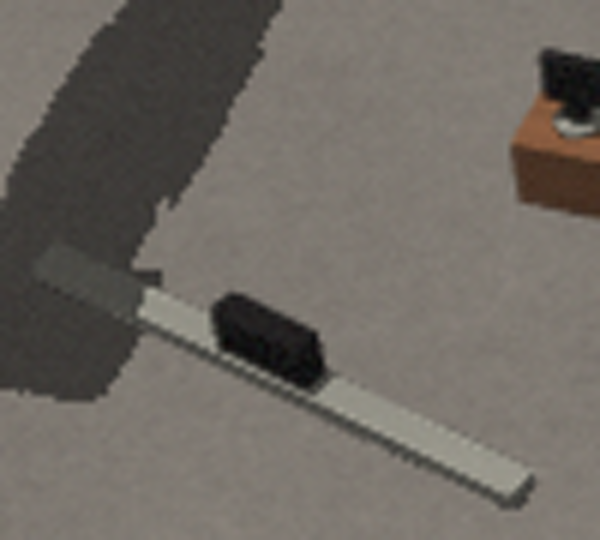

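```bash
cat > m.py <<'E'
from h import *
def masks(f):
    return cv2.cvtColor(cv2.cvtColor(f['pixels'],cv2.COLOR_RGB2BGR),cv2.COLOR_BGR2HSV)
def comps(mask,amin=5):
    n,l,s,c=cv2.connectedComponentsWithStats(mask.astype(np.uint8)*255)
    return [(l==i,s[i],c[i]) for i in range(1,n) if s[i,4]>=amin]
def hullc(m):
    p=np.argwhere(m)[:,::-1].astype(np.float32)
    h=cv2.convexHull(p);M=cv2.moments(h);return M['m10']/M['m00'],M['m01']/M['m00']
E
python3 - <<'E'
from m import *
for n in('top','scene'):
    f=grab(n);h=masks(f);H,S,V=[h[...,i].astype(int) for i in range(3)]
    print(n)
    print('orange');
    for m,s,c in comps((S>100)&(H<30)&(V>70),8):
        u,v=hullc(m); print(s,np.round([u,v],2),np.median(H[m]),ray(f,u,v,.212).round(4))
    print('black')
    for m,s,c in comps((V<50),12): print(s,c.round(2))
    print('green')
    for m,s,c in comps((H>50)&(H<85)&(S>90),5): print(s,c.round(2))
E
```

```text
top
orange
[192 185  16  16 166] [199.47 192.29] 19.0 [0.6066 0.2308 0.212 ]
[222 192   3   3   8] [222.9 192.9] 11.0 [0.6058 0.1701 0.212 ]
[229 192   3   4   8] [230.  193.5] 3.0 [0.6045 0.1517 0.212 ]
[ 95 222  10   9  26] [100.39 226.29] 12.0 [0.5149 0.481  0.212 ]
[313 223  23  24 258] [324.05 234.31] 13.0 [ 0.5023 -0.0906  0.212 ]
black
[163 182   9  10  60] [167.22 185.87]
[104 212   8  18  60] [107.97 220.43]
[322 229   8  10  37] [325.59 233.14]
[386 230  12  18 151] [391.59 238.52]
[ 231  260  247  124 6468] [347.43 327.85]
[169 288  38   7 134] [187.04 291.26]
[433 345   8   7  27] [436.   348.11]
[474 358  38  26 389] [494.84 371.24]
[249 369  59  15 479] [275.36 378.33]
green
[180 184   6   9  47] [182.49 188.4 ]
scene
orange
[181   0  20  10 106] [191.69   3.83] 12.0 [-0.9663  1.2178  0.212 ]
[ 206    0   25   85 1408] [218.7   39.57] 12.0 [-0.3857  0.9006  0.212 ]
[237   7   3   5   8] [237.89   8.56] 12.0 [-0.6806  1.3456  0.212 ]
[183  12  22  60 867] [194.12  41.36] 12.0 [-0.4629  0.7954  0.212 ]
[236  38   5   5  10] [237.78  39.75] 12.0 [-0.3088  0.967   0.212 ]
[
[... 639 characters left out ...]
244.56] 12.0 [ 0.6726 -0.2346  0.212 ]
black
[123  11  11  30 243] [128.35  25.81]
[ 243   14   65   86 3144] [281.19  51.89]
[ 47  17  37  33 143] [71.22 29.94]
[331  67  11  13  39] [336.    72.05]
[394  74   6   5  25] [396.96  76.12]
[ 21  86  20  34 517] [ 30.67 103.15]
[382 111   5  20  76] [384.2  120.91]
[220 133  22  15  81] [230.19 138.49]
[159 134   8  26 167] [162.68 146.5 ]
[294 151   7   8  46] [296.91 154.76]
[111 162  28   8  45] [125.62 166.62]
[  0 166  14  32 220] [  6.57 180.31]
[ 431  167   44   99 1094] [450.76 218.3 ]
[180 229  11  11  89] [185.43 233.74]
[126 269  18  16 169] [134.38 276.35]
green
[391  79   5   3  10] [392.9  79.7]
[285 158   8   5  24] [288.5 160. ]
```

Run:
```python
from m import *
f=grab('top');g=cv2.cvtColor(f['pixels'],cv2.COLOR_RGB2GRAY)
x0,y0,w,h=135,165,120,150;k=4
im=cv2.resize(g[y0:y0+h,x0:x0+w],None,fx=k,fy=k,interpolation=cv2.INTER_CUBIC)
L=cv2.createLineSegmentDetector().detect(im)[0][:,0]
for a,b,c,d in L:
    l=np.hypot(c-a,d-b)
    if l<45: continue
    P=[((p+.5)/k-.5+x0,(q+.5)/k-.5+y0) for p,q in((a,b),(c,d))]
    X=[ray(f,*p,.21) for p in P]; e=X[1]-X[0]
    print(np.round([a,b,c,d],0),X[0][:2].round(3),X[1][:2].round(3),'len',round(l),'ang',round(np.degrees(np.arctan2(e[1],e[0])),2))
```

```text
[284. 526. 131. 508.] [0.344 0.206] [0.354 0.303] len 155 ang 84.4
[140. 486. 283. 504.] [0.367 0.297] [0.358 0.208] len 144 ang -95.93
[442. 231. 434. 305.] [0.531 0.111] [0.483 0.115] len 74 ang 175.44
[423. 400. 403. 569.] [0.423 0.121] [0.319 0.131] len 171 ang 174.39
[458.  99. 443. 230.] [0.616 0.102] [0.531 0.111] len 131 ang 174.3
[ 75. 160. 435. 200.] [0.573 0.349] [0.55  0.116] len 361 ang -95.6
[433. 216.  87. 178.] [0.54  0.117] [0.562 0.341] len 348 ang 84.48
[389. 589. 414. 381.] [0.307 0.14 ] [0.435 0.127] len 209 ang -5.72
[437. 195. 450.  78.] [0.553 0.115] [0.63  0.108] len 118 ang -5.12
[425. 292. 432. 220.] [0.491 0.121] [0.537 0.118] len 72 ang -4.74
[272. 581. 379. 593.] [0.31  0.213] [0.304 0.146] len 108 ang -95.12
[197. 573. 272. 581.] [0.315 0.26 ] [0.311 0.213] len 76 ang -94.94
[417. 549. 422. 504.] [0.331 0.123] [0.358 0.121] len 45 ang -4.33
```

Run:
```python
from h import *
t=cv2.imread('pics/top0.png');s=cv2.imread('pics/scene0.png')
def crop(im,x,y,w,h,k):
    c=im[y:y+h,x:x+w]; c=cv2.resize(c,None,fx=k,fy=k,interpolation=cv2.INTER_NEAREST).astype(float)
    return np.clip((c-40)*1.5,0,255).astype(np.uint8)
a=np.hstack([crop(t,134,232,25,25,14),crop(t,234,242,25,25,14)])
b=np.hstack([crop(s,265,128,25,25,14),crop(s,210,155,25,25,14)])
cv2.imwrite('pics/forkT.png',a);cv2.imwrite('pics/forkS.png',b)
```

```text
(no output)
```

View pics/forkT.png

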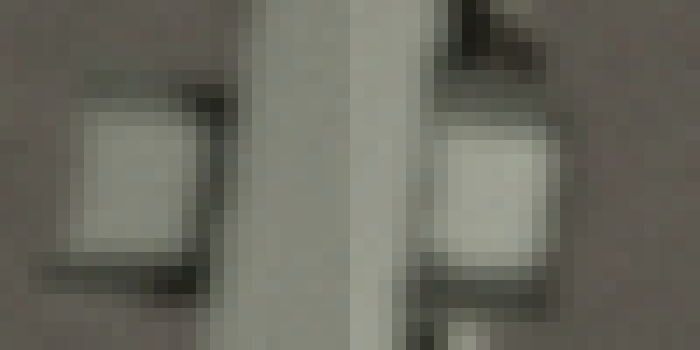

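View pics/forkS.png

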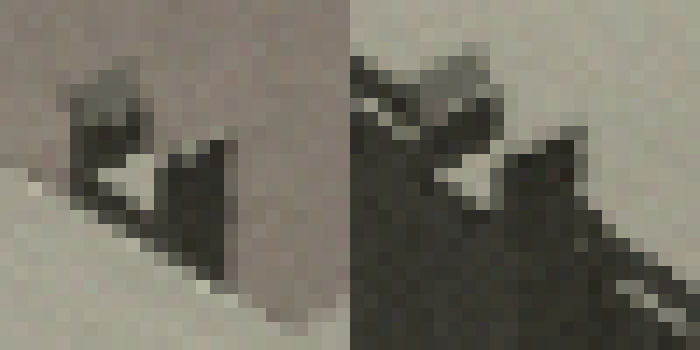

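Run:
```python
from m import *
f=grab('top');s=grab('scene');g=cv2.cvtColor(f['pixels'],cv2.COLOR_RGB2GRAY).astype(float)
ex=np.array([np.cos(-.0977),np.sin(-.0977)]);ey=np.array([-ex[1],ex[0]])
# sub-pixel floor extents: mean profile
for (c0,c1,r0,r1) in((139,148,233,256),(240,248,244,267)):
    p=g[r0:r1,c0+1:c1-1].mean(1);print(p.round(0))
for u,v in((142.9,243.95),(243.75,255.65)):
    X=ray(f,u,v,.185)[:2];print(X.round(4),'ex',X@ex,'ey',X@ey)
for u,v in((199.47,192.29),):
    X=ray(f,u,v,.212)[:2];print(X@ex,X@ey)
X=ray(s,277.66,164.82,.212)[:2];print(X@ex,X@ey)
# bar
h=masks(f);H,S,V=[h[...,i].astype(int) for i in range(3)]
for nm,fr,box in(('top',f,(370,185,415,300)),):
    m=np.zeros(V.shape,bool);a,b,c,d=box
    print(V[200:206,370:400]);print(V[285:292,395:412])
```

```text
[ 98.  98.  99.  97.  95.  95. 103. 115. 123. 126. 126. 125. 125. 125.
 125. 125. 117.  98.  80.  79.  91.  99.  99.]
[ 73.  69.  74.  86.  93.  97. 110. 127. 140. 144. 144. 144. 143. 143.
 144. 141. 130. 108.  90.  86.  96. 109. 114.]
[0.4729 0.3769] ex 0.43387272160574775 ey 0.4212079200735488
[0.4463 0.114 ] ex 0.4330483851373927 ey 0.15700099983340393
0.581187049989315 0.2889078243046791
0.5817018142913212 0.2866043296978705
[[103 103 102 102 101  94  94 112 127 132 133 132 127 119 110 104 103 103
  103 103 103 105 103 104 103 103 102 103 102 102]
 [102 103 102 102 101  97  93 106 123 131 131 132 131 123 114 106 104 103
  101 103 102 104 102 104 103 102 102 103 101 101]
 [102 101 102 101 101  96  87  94 115 130 133 133 131 126 115 106 103 102
  103 102 101 101 101 103 104 105 104 104 103 101]
 [ 99  98  99  99 100  95  82  85 111 128 132 132 132 128 117 107 102 102
  102 103 101 102 103 102 104 105 105 105 103 101]
 [100 100 100 101 101  96  84  86 108 125 133 133 131 127 120 110 103 100
  102 102 103 103 103 103 105 104 104 105 103 103]
 [100 100 101 101 102  99  91  87  99 119 130 132 132 131 123 112 101  99
  101 101 103 102 102 104 102 104 105 104 103 102]]
[[50 48 46 47 48 57 60 63 65 64 63 59 54 50 49 48 46]
 [52 47 48 48 49 53 60 63 64 65 64 61 55 47 47 48 48]
 [49 47 49 49 48 52 58 65 64 63 63 61 55 50 48 46 49]
 [49 48 47 47 47 50 56 64 63 62 63 62 57 52 47 49 48]
 [47 49 46 46 48 49 55 60 61 64 65 62 59 54 48 47 48]
 [50 49 48 48 48 47 53 58 62 63 64 64 60 54 52 49 48]
 [51 48 49 50 48 47 49 56 61 63 61 59 58 56 53 50 49]]
```

```bash
cat > lsd.py <<'E'
from m import *
def lsd(f,x0,y0,w,h,z,k=5,lmin=30):
    g=cv2.cvtColor(f['pixels'],cv2.COLOR_RGB2GRAY)
    im=cv2.resize(g[y0:y0+h,x0:x0+w],None,fx=k,fy=k,interpolation=cv2.INTER_CUBIC)
    L=cv2.createLineSegmentDetector().detect(im)[0][:,0]
    for a,b,c,d in L:
        l=np.hypot(c-a,d-b)
        if l<lmin: continue
        P=[((p+.5)/k-.5+x0,(q+.5)/k-.5+y0) for p,q in((a,b),(c,d))]
        X=[ray(f,*p,z) for p in P]; e=X[1]-X[0]
        print(np.round(P,1).ravel(),X[0][:2].round(4),X[1][:2].round(4),'L',(1000*np.linalg.norm(e)).round(),'ang',round(np.degrees(np.arctan2(e[1],e[0]))%180,2))
E
python3 - <<'E'
from lsd import *
f=grab('top');s=grab('scene')
print('bar top z.012');lsd(f,360,180,60,120,.012)
print('bar scene z.012');lsd(s,90,250,100,60,.012)
print('holder top z.045');lsd(f,305,215,40,40,.045,8,40)
print('holder scene z.045');lsd(s,170,225,35,35,.045,8,40)
for fr in(f,s):
    h=masks(fr);V=h[...,2].astype(int);S=h[...,1].astype(int)
    for m,st,c in comps(V<50,12):
        if fr is f and st[0] in(322,386) or fr is s and st[0] in (180,126):
            p=np.argwhere(m)[:,::-1].astype(np.float32);print(st,cv2.minAreaRect(p),hullc(m))
E
```

```text
bar top z.012
[385.  229.4 391.8 228.2] [ 0.5354 -0.3035] [ 0.5391 -0.3241] L 21.0 ang 100.17
[397.  248.1 390.5 248.9] [ 0.4798 -0.3374] [ 0.477 -0.318] L 20.0 ang 98.12
[390.8 250.6 394.9 266.5] [ 0.4719 -0.3187] [ 0.4253 -0.3293] L 48.0 ang 12.79
bar scene z.012
[141.3 285.  126.5 277.7] [ 0.5376 -0.3207] [ 0.4795 -0.3343] L 60.0 ang 13.22
[126.2 278.1 124.6 272.2] [ 0.4806 -0.3359] [ 0.456 -0.325] L 27.0 ang 156.07
[128.  267.8 142.5 274.9] [ 0.4481 -0.3066] [ 0.5066 -0.2932] L 60.0 ang 12.88
[174.2 302.8 178.2 298.1] [ 0.6644 -0.2956] [ 0.6596 -0.2765] L 20.0 ang 104.28
[148.9 289.9 167.3 298.9] [ 0.5703 -0.3169] [ 0.638  -0.3004] L 70.0 ang 13.67
[112.5 272.2 125.3 278.4] [ 0.428 -0.351] [ 0.4791 -0.3385] L 53.0 ang 13.78
[189.3 256.  176.  253.2] [ 0.5516 -0.1394] [ 0.51   -0.1608] L 47.0 ang 27.2
[105.2 286.5  99.  286.5] [ 0.4617 -0.3996] [ 0.4475 -0.4125] L 19.0 ang 42.33
[147.4 291.4 114.3 274.9] [ 0.5717 -0.3235] [ 0.4418 -0.3537] L 133.0 ang 13.11
holder top z.045
holder scene z.045
[190.3 229.8 190.6 236.7] [ 0.4877 -0.0757] [ 0.5137 -0.0974] L 34.0 ang 140.17
[181.  22
[... 357 characters left out ...]
262 -0.1243] L 17.0 ang 46.12
[175.9 253.1 175.  246.8] [ 0.5371 -0.1793] [ 0.513  -0.1631] L 29.0 ang 146.1
[322 229   8  10  37] ((325.75384521484375, 233.0692596435547), (10.791021347045898, 3.4729721546173096), 60.255123138427734) (325.63440860215053, 233.17741935483872)
[386 230  12  19 154] ((391.6192626953125, 238.60385131835938), (19.032155990600586, 8.419755935668945), 74.74488067626953) (391.5810185185185, 238.73032407407405)
[180 229  11  11  87] ((185.0, 234.0), (10.0, 10.0), 90.0) (185.37791932059446, 233.6624203821656)
[126 269  18  16 167] ((134.289794921875, 276.3853454589844), (20.670452117919922, 8.8587646484375), 28.610458374023438) (134.39956568946795, 276.34636264929424)
```

Run:
```python
from lsd import *
f=grab('top');s=grab('scene')
print('block',ray(f,391.58,238.73,.028),ray(s,134.40,276.35,.028))
print('bow',ray(f,325.63,233.18,.077),ray(s,185.38,233.66,.077))
# bar bright ends: centroid profile at z=.012
print('barends scene', ray(s,176.2,300.45,.012))
# holder brown
for fr,z in((f,.045),(s,.045)):
    h=masks(fr);H,S,V=[h[...,i].astype(int) for i in range(3)]
    for m,st,c in comps((S>90)&(H<30)&(V>30),60):
        if fr is f and st[0]==313 or fr is s and 170<st[0]<180:
            p=np.argwhere(m)[:,::-1].astype(np.float32);b=cv2.minAreaRect(p);print(st,b)
            if fr is f:
                q=cv2.boxPoints(b);X=np.array([ray(f,*a,z)[:2] for a in q]);print(X.round(4),X.mean(0));
                for i in range(4):
                    e=X[(i+1)%4]-X[i];print(np.linalg.norm(e),np.degrees(np.arctan2(e[1],e[0]))%180)
for fr,x,y,w,h,n in((f,310,220,30,30,'k1.png'),(s,170,222,36,36,'k2.png')):
    c=cv2.cvtColor(fr['pixels'][y:y+h,x:x+w],cv2.COLOR_RGB2BGR);cv2.imwrite('pics/'+n,cv2.resize(c,None,fx=14,fy=14,interpolation=cv2.INTER_CUBIC))
```

```text
block [ 0.50634041 -0.31752164  0.028     ] [ 0.50679141 -0.32106497  0.028     ]
bow [ 0.51613986 -0.11498703  0.077     ] [ 0.51841958 -0.11996934  0.077     ]
barends scene [ 0.66202907 -0.28611785  0.012     ]
[175 235  23  22 339] ((186.0576934814453, 244.7115478515625), (22.357234954833984, 19.807727813720703), 11.309932708740234)
```

View pics/k1.png

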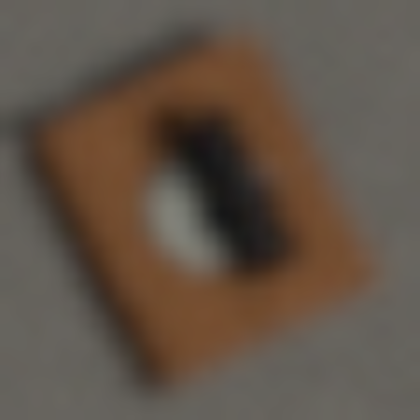

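View pics/k2.png

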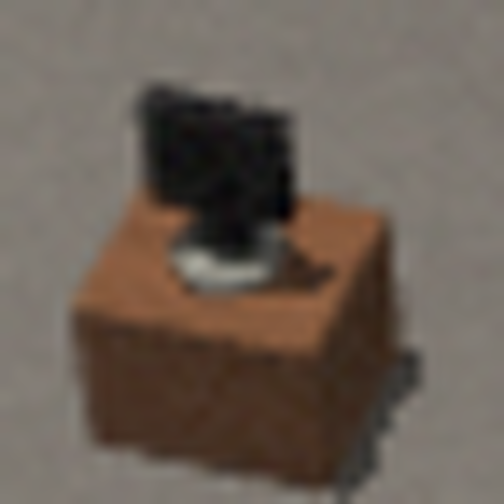

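```bash
cat >> h.py <<'E'
from scipy.spatial.transform import Rotation as Ro
def st():
    s=env.state();R=Ro.from_quat(s['tool_rot']).as_matrix()
    print('t',round(s['time_s'],2),'pos',np.round(s['tool_pos']*1000,1),'x-yaw',round(np.degrees(np.arctan2(R[1,0],R[0,0])),2),'ydir',R[:,1].round(3),'q6',round(s['joint_pos'][5],3),'q1',round(s['joint_pos'][0],3),'F',np.round(s['wrist_force'],1),'T',np.round(s['wrist_torque'],2),'w',round(s['grip_width']*1000,1))
    return s,R
def go(x,y,z=None,yaw=None):
    """shift in tool axes (after turning? no: present axes) mm, for target in mm"""
    s,R=st();p=s['tool_pos']*1000;d=np.array([x,y,p[2] if z is None else z])-p
    print('world d',d.round(1),'tool d',(R.T@d).round(1))
    if yaw is not None:
        y0=np.degrees(np.arctan2(R[1,0],R[0,0]));t=-((yaw-y0+90)%180-90)
        print('turn',round(t,2),'alt',round(t-180*np.sign(t),2))
E
python3 - <<'E'
from h import *
go(506.6,-319.5,60,103.2)
s=grab('top');c=cv2.cvtColor(s['pixels'][180:206,186:214],cv2.COLOR_RGB2BGR);a=cv2.resize(c,(392,364),interpolation=cv2.INTER_CUBIC)
s=grab('scene');c=cv2.cvtColor(s['pixels'][152:178,264:292],cv2.COLOR_RGB2BGR);b=cv2.resize(c,(392,364),interpolation=cv2.INTER_CUBIC)
cv2.imwrite('pics/lk.png',np.hstack([a,b]))
E
```

```text
t 0.55 pos [ 165.6 -524.5  242.3] x-yaw 107.52 ydir [-0.  0. -1.] q6 -0.285 q1 -0.98 F [ 0.3  0.4 -0.1] T [0.03 0.01 0.02] w 85.7
world d [ 341.   205.  -182.3] tool d [  92.8  182.3 -386.9]
turn 4.32 alt -175.68
```

View pics/lk.png

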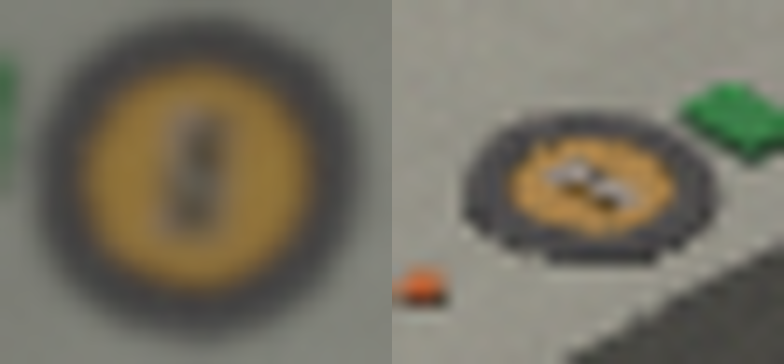

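>>> jog_arm:
  plan:
    - [7.7,11.8,-32.2,0,85]
    - [7.7,11.8,-32.2,0,85]
    - [7.7,11.8,-32.2,0,85]
    - [7.7,11.8,-32.2,0,85]
    - [7.7,11.8,-32.2,0,85]
    - [7.7,11.8,-32.2,0,85]
    - [7.7,11.8,-32.2,0,85]
    - [7.7,11.8,-32.2,0,85]
    - [7.7,11.8,-32.2,0,85]
    - [7.7,11.8,-32.2,0,85]
    - [7.7,11.8,-32.2,0,85]
    - [7.7,11.8,-32.2,0,85]
    - [0,0,0,4.3,85]
    - [0,0,0,0,85]
    - [0,0,0,0,85]
  newtons: 60

```text
time_s: 1.9
tool_pos: [0.5063, -0.32, 0.1006]
tool_rot: [-0.438, -0.555, 0.555, 0.439]
wrist_force: [0.6, 0.8, 0.0]
grip_width: 0.085
```

Run:
```python
from h import *
go(506.6,-319.5,29,103.2)
f=grab('top');im=cv2.cvtColor(f['pixels'],cv2.COLOR_RGB2BGR)[170:310,330:470]
s=grab('scene');im2=cv2.cvtColor(s['pixels'],cv2.COLOR_RGB2BGR)[190:330,70:210]
cv2.imwrite('pics/b1.png',cv2.resize(np.hstack([im,im2]),(800,400),interpolation=cv2.INTER_CUBIC))
```

```text
t 1.9 pos [ 506.3 -320.   100.6] x-yaw 103.36 ydir [-0. -0. -1.] q6 -1.035 q1 -0.303 F [0.6 0.8 0. ] T [-0.04  0.03  0.04] w 85.0
world d [  0.3   0.5 -71.6] tool d [ 0.4 71.6 -0.5]
turn 0.16 alt -179.84
```

View pics/b1.png

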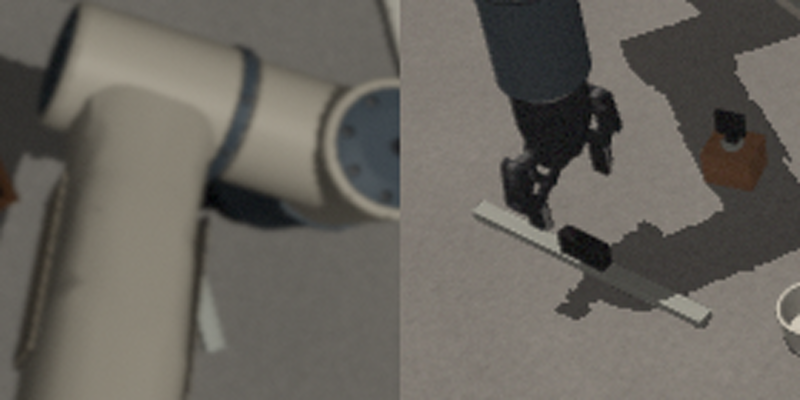

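>>> jog_arm:
  plan:
    - [0,24,0,0,85]
    - [0,24,0,0,85]
    - [0,23.5,0,0,85]
    - [0,0,0,0,85]
    - [0,0,0,0,40]
    - [0,0,0,0,20]
    - [0,0,0,0,5]
    - [0,0,0,0,5]
    - [0,0,0,0,5]
    - [0,0,0,0,5]
    - [0,0,0,0,5]
    - [0,0,0,0,5]
  newtons: 80

```text
time_s: 3.0
tool_pos: [0.507, -0.3205, 0.0304]
tool_rot: [0.44, 0.554, -0.554, -0.438]
wrist_force: [-1.8, 0.4, 6.2]
grip_width: 0.0166
```

Run:
```python
from h import *
st()
s=grab('scene');im2=cv2.cvtColor(s['pixels'],cv2.COLOR_RGB2BGR)[190:330,70:210]
cv2.imwrite('pics/b2.png',cv2.resize(im2,(700,700),interpolation=cv2.INTER_CUBIC)[:600])
```

```text
t 3.0 pos [ 507.  -320.5   30.4] x-yaw 103.25 ydir [ 0.002 -0.001 -1.   ] q6 -1.037 q1 -0.303 F [-1.8  0.4  6.2] T [0.05 0.18 0.01] w 16.6
```

View pics/b2.png

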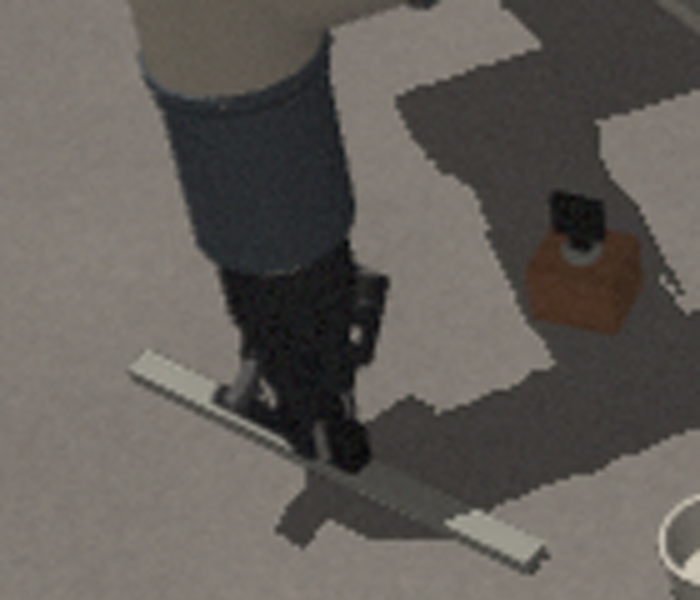

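Run:
```python
from h import *
f=grab('scene')
a=ray(f,97.4,261.4,.012);b=ray(f,177.2,301,.012);m=(a+b)/2
print(a,b,m,np.linalg.norm(a-b),np.degrees(np.arctan2(*(b-a)[1::-1])))
s,R=st();print(R.T@(m-s['tool_pos']))
```

```text
[ 0.35250309 -0.35761071  0.012     ] [ 0.66578513 -0.2854172   0.012     ] [ 0.50914411 -0.32151395  0.012     ] 0.3214926737872005 12.976844121030997
t 3.1 pos [ 507.  -320.5   30.4] x-yaw 103.25 ydir [ 0.002 -0.001 -1.   ] q6 -1.037 q1 -0.303 F [-1.  -0.8  6.6] T [ 0.08  0.22 -0.05] w 16.5
[-0.0014328   0.01842467 -0.00180735]
```

>>> jog_arm:
  plan:
    - [0,-10,0,0,5]
    - [0,-20,0,0,5]
    - [0,-35,0,0,5]
    - [0,-40,0,0,5]
    - [0,-40,0,0,5]
    - [0,-40,0,0,5]
    - [0,-40,0,0,5]
    - [0,-35,0,0,5]
    - [0,-10,0,-7.1,5]
    - [0,0,0,-7.1,5]
    - [0,0,0,-7.1,5]
    - [0,0,0,-7.1,5]
    - [0,0,0,-7.1,5]
    - [0,0,0,-7.1,5]
    - [0,0,0,-7.1,5]
    - [0,0,0,-7.1,5]
    - [0,0,0,-7.1,5]
    - [0,0,0,-7.1,5]
    - [0,0,0,0,5]
    - [0,0,0,0,5]

```text
time_s: 4.77
tool_pos: [0.5059, -0.3196, 0.2985]
tool_rot: [0.036, 0.707, -0.706, -0.038]
wrist_force: [0.7, -0.3, -3.2]
grip_width: 0.0166
```

Run:
```python
from h import *
go(459.6,244.8,300,174.4)
```

```text
t 4.77 pos [ 505.9 -319.6  298.5] x-yaw 174.01 ydir [-0.002  0.001 -1.   ] q6 0.198 q1 -0.303 F [ 0.7 -0.3 -3.2] T [ 0.03 -0.04 -0.03] w 16.6
world d [-46.3 564.4   1.5] tool d [ 104.9   -0.7 -556.5]
turn -0.39 alt 179.61
```

>>> jog_arm:
  plan:
    - [3,0,-17,0,5]
    - [7,0,-37,0,5]
    - [7,0,-37,0,5]
    - [7,0,-37,0,5]
    - [7,0,-37,0,5]
    - [7,0,-37,0,5]
    - [7,0,-37,0,5]
    - [7,0,-37,0,5]
    - [7,0,-37,0,5]
    - [7,0,-37,0,5]
    - [7,0,-37,0,5]
    - [7,0,-37,0,5]
    - [7,0,-37,0,5]
    - [7,0,-37,0,5]
    - [7,0,-37,0,5]
    - [4,0,-21,0,5]
    - [0,0,0,-0.4,5]
    - [0,0,0,0,5]
    - [0,0,0,0,5]

```text
time_s: 6.35
tool_pos: [0.4575, 0.2434, 0.2991]
tool_rot: [-0.034, -0.706, 0.707, 0.034]
wrist_force: [0.2, 0.5, -3.1]
grip_width: 0.0166
```

Run:
```python
from h import *
go(459.6,244.8,250,174.4)
for n in('top','scene'):
    f=grab(n);cv2.imwrite('pics/s1%s.png'%n,cv2.resize(cv2.cvtColor(f['pixels'],cv2.COLOR_RGB2BGR)[100:320,100:320],(600,600),interpolation=cv2.INTER_CUBIC))
```

```text
t 6.35 pos [457.5 243.4 299.1] x-yaw 174.5 ydir [-0.001 -0.001 -1.   ] q6 -0.887 q1 0.791 F [ 0.2  0.5 -3.1] T [-0.01 -0.   -0.01] w 16.6
world d [  2.1   1.4 -49.1] tool d [-2.  49.1 -1.6]
turn 0.1 alt -179.9
```

View pics/s1top.png

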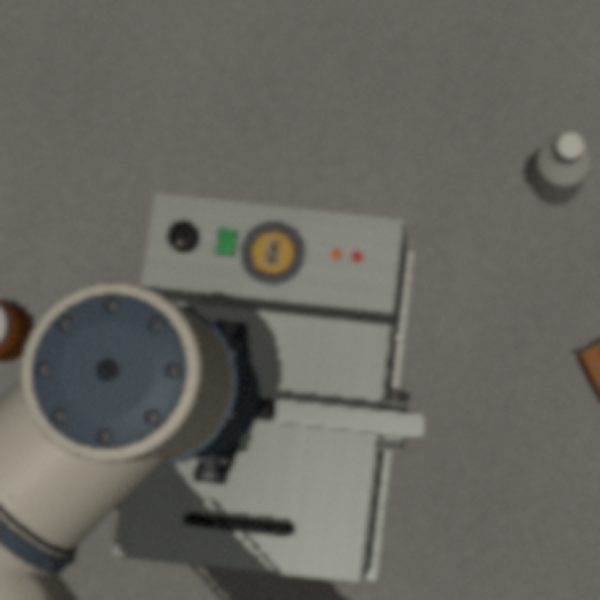

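View pics/s1scene.png

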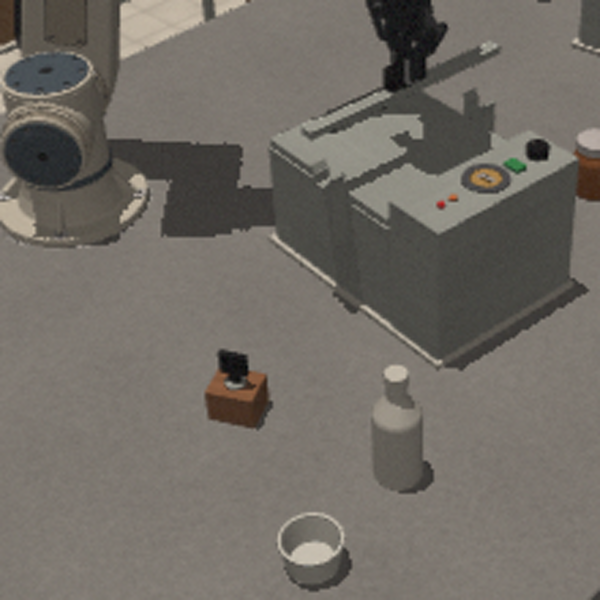

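Run:
```python
from lsd import *
f=grab('top');s=grab('scene')
z=.2807
print('top');lsd(f,195,235,65,35,z,6,40)
print('scene');lsd(s,205,110,90,45,z,6,60)
S,R=st();print('TCP ex/ey')
ex=np.array([np.cos(-.0977),np.sin(-.0977)]);ey=np.array([-ex[1],ex[0]])
print(S['tool_pos'][:2]@ex,S['tool_pos'][:2]@ey)
```

```text
top
[200.6 246.1 200.  253. ] [0.4647 0.2141] [0.4484 0.2148] L 16.0 ang 177.64
[227.4 245.6 234.7 245.7] [0.4667 0.1502] [0.4669 0.1328] L 17.0 ang 90.46
[240.2 245.8 240.6 238.9] [0.4669 0.1197] [0.4832 0.1191] L 16.0 ang 177.88
[219.9 244.6 226.8 244.8] [0.4689 0.1682] [0.4687 0.1517] L 16.0 ang 89.6
scene
[264.  109.7 258.5 119.2] [0.398  0.3902] [0.4313 0.3237] L 74.0 ang 116.6
[253.6 141.5 237.6 141.4] [0.5215 0.2014] [0.4817 0.1652] L 54.0 ang 42.32
[254.7 133.2 269.1 141.5] [0.4876 0.2432] [0.5598 0.2366] L 72.0 ang 174.73
[272.1 124.  262.6 128.7] [0.4901 0.3311] [0.4873 0.2839] L 47.0 ang 86.69
t 6.55 pos [457.9 242.8 299.4] x-yaw 174.5 ydir [ 0.  0. -1.] q6 -0.886 q1 0.79 F [ 0.8 -0.6 -3.6] T [ 0.02 -0.04  0.02] w 16.4
TCP ex/ey
0.43203047584426835 0.28631588389317947
```

Run:
```python
from m import *
f=grab('top');g=cv2.cvtColor(f['pixels'],cv2.COLOR_RGB2GRAY).astype(int)
print(g[240:266,[215,225,235,243,246,249,252,254,256,258]])
```

```text
[[133 135 138  93 124  98 102 102 101 100]
 [134 135 138  87 115  96 101 100 101 100]
 [130 136 138  73  96  94 100 100 100 100]
 [118 133 138  62  73  82 100 101  99  99]
 [ 91 121 135  61  59  70 100  99  99  97]
 [ 65  92 126  64  58  65  99 100  98  97]
 [ 71  70 101  72  62  65  99  98  99  99]
 [ 98  71  75  77  74  74  99  98 100  99]
 [126 100  73  68  79  83  99  99  99  98]
 [138 130 101  70  74  84  99  99 100 100]
 [141 141 130 101  93  88 102 101 101 101]
 [142 144 143 133 124 111 117 116 105 101]
 [144 145 147 146 142 137 139 134 112 101]
 [145 146 149 149 148 147 148 140 113  99]
 [145 148 149 151 150 150 150 143 110 100]
 [141 149 150 150 151 152 152 143 109 101]
 [134 143 151 152 151 151 152 144 107 100]
 [136 137 145 152 152 152 153 145 109  99]
 [139 137 135 148 145 148 152 144 107  97]
 [140 140 137 138 133 135 142 135 104  99]
 [141 142 141 130 122 113 117 115 102 101]
 [141 141 143 112 105  97 102 100 100 101]
 [141 142 142  91  88  95  99  98  99 102]
 [142 142 143  88  83  94  98 100  98 101]
 [142 143 143 100  87  94  97  99  99 100]
 [142 144 145 116  96  96  99 100  98  98]]
```

Run:
```python
from m import *
f=grab('top')
ex=np.array([np.cos(-.0977),np.sin(-.0977)]);ey=np.array([-ex[1],ex[0]])
X=ray(f,252,255.5,.2807)[:2];print(X,X@ex)
X=ray(f,255.3,255.8,.2807)[:2];print(X,X@ey+.16)
```

```text
[0.44424066 0.09118566] 0.43322746921202815
[0.44364105 0.08333659] 0.2862139761700476
```

>>> jog_arm:
  plan:
    - [-0.8,15,-2.2,0,5]
    - [0,20,0,0,5]
    - [0,20,0,0,5]
    - [0,12,0,0,5]
    - [0,4,0,0,5]
    - [0,2,0,0,5]
    - [0,2,0,0,5]
    - [0,2,0,0,5]
    - [0,2,0,0,5]
    - [0,0,0,0,5]
    - [0,0,0,0,5]

```text
time_s: 7.57
tool_pos: [0.4589, 0.2459, 0.2205]
tool_rot: [0.033, 0.706, -0.706, -0.033]
wrist_force: [-0.2, -0.2, -3.8]
grip_width: 0.0164
```

Run:
```python
from h import *
st()
f=grab('scene');cv2.imwrite('pics/s2.png',cv2.resize(cv2.cvtColor(f['pixels'],cv2.COLOR_RGB2BGR)[110:210,190:310],(720,600),interpolation=cv2.INTER_CUBIC))
```

```text
t 7.57 pos [458.9 245.9 220.5] x-yaw 174.62 ydir [ 0.  0. -1.] q6 -0.887 q1 0.793 F [-0.2 -0.2 -3.8] T [ 0.03 -0.01 -0.04] w 16.4
```

View pics/s2.png

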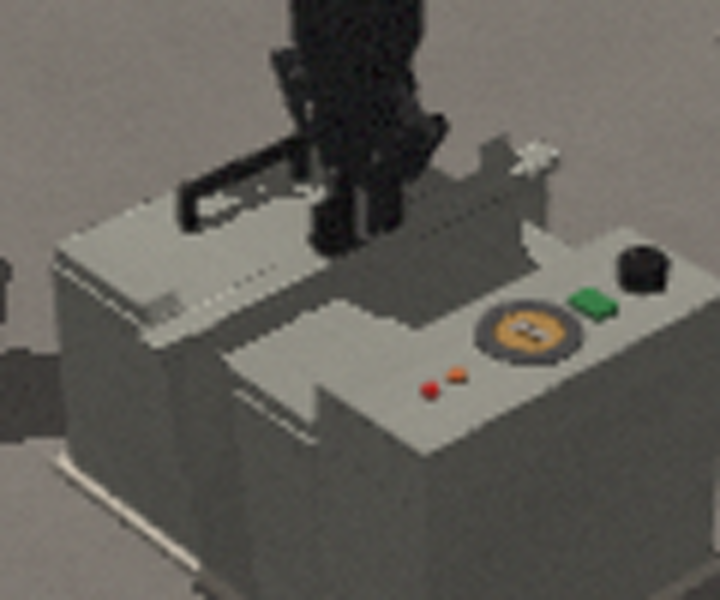

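>>> jog_arm:
  plan:
    - [0,1.5,0,0,5]
    - [0,1.5,0,0,5]
    - [0,1.5,0,0,5]
    - [0,1,0,0,5]
    - [0,0,0,0,5]
    - [0,0,0,0,5]

```text
time_s: 8.12
tool_pos: [0.4588, 0.2459, 0.2154]
tool_rot: [0.033, 0.707, -0.706, -0.033]
wrist_force: [-2.1, -0.5, 3.6]
grip_width: 0.0163
```

>>> jog_arm:
  plan:
    - [0,0,0,0,18]
    - [0,0,0,0,22]
    - [0,0,0,0,30]
    - [0,0,0,0,45]
    - [0,0,0,0,60]
    - [0,0,0,0,60]
    - [0,-15,0,0,60]
    - [0,-25,0,0,60]
    - [0,-40,0,0,60]
    - [0,-40,0,0,60]
    - [0,0,0,0,60]

```text
time_s: 9.03
tool_pos: [0.4614, 0.2463, 0.3434]
tool_rot: [0.038, 0.709, -0.704, -0.029]
wrist_force: [-0.0, 0.4, 1.3]
grip_width: 0.0599
```

Run:
```python
from h import *
go(517.3,-117.5,200,-63.5)
for n in('top','scene'):
    f=grab(n);cv2.imwrite('pics/s3%s.png'%n,cv2.resize(cv2.cvtColor(f['pixels'],cv2.COLOR_RGB2BGR)[110:300,130:320],(600,600),interpolation=cv2.INTER_CUBIC))
```

```text
t 9.03 pos [461.4 246.3 343.4] x-yaw 174.59 ydir [ 0.013  0.007 -1.   ] q6 -0.887 q1 0.793 F [-0.   0.4  1.3] T [-0.06 -0.03  0.01] w 59.9
world d [  55.9 -363.8 -143.4] tool d [-88.2 141.6 358.1]
turn 58.09 alt -121.91
```

View pics/s3top.png

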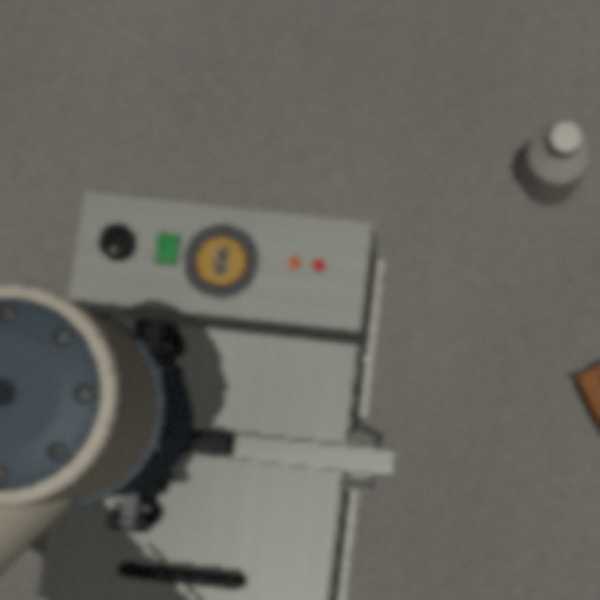

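View pics/s3scene.png

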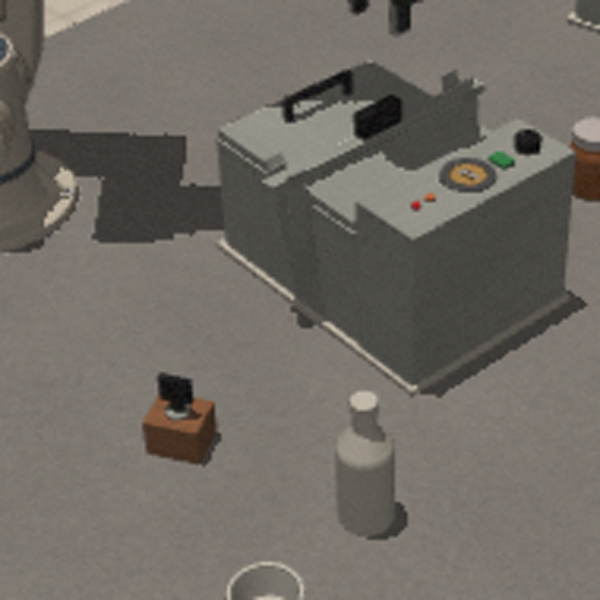

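>>> jog_arm:
  plan:
    - [0,0,0,-7.16,60]
    - [0,0,0,-7.16,60]
    - [0,0,0,-7.16,60]
    - [0,0,0,-7.16,60]
    - [0,0,0,-7.16,60]
    - [0,0,0,-7.16,60]
    - [0,0,0,-7.16,60]
    - [0,0,0,-7.16,60]
    - [0,0,0,-7.16,60]
    - [0,0,0,-7.16,60]
    - [0,0,0,-7.16,60]
    - [0,0,0,-7.16,60]
    - [0,0,0,-7.16,60]
    - [0,0,0,-7.16,60]
    - [0,0,0,-7.16,60]
    - [0,0,0,-7.16,60]
    - [0,0,0,-7.16,60]
    - [0,0,0,-0.2,60]
    - [0,0,0,0,60]
    - [0,0,0,0,60]

```text
time_s: 10.8
tool_pos: [0.4586, 0.2457, 0.3341]
tool_rot: [0.601, -0.373, 0.373, -0.6]
wrist_force: [-0.1, -0.2, -0.2]
grip_width: 0.0604
```

Run:
```python
from lsd import *
go(517.3,-117.5,200,-63.5)
# refine key/bar measurement with unobstructed views
f=grab('top');s=grab('scene')
for fr,thr in((f,(50,60,70)),(s,(40,50,60))):
    V=masks(fr)[...,2].astype(int)
    x0,y0,x1,y1=(314,220,338,246) if fr is f else (176,225,196,242)
    for T in thr:
        m=np.zeros(V.shape,bool);m[y0:y1,x0:x1]=V[y0:y1,x0:x1]<T
        c=max(comps(m,5),key=lambda q:q[1][4]);u,v=hullc(c[0]);print(T,c[1],round(u,2),round(v,2),ray(fr,u,v,.077).round(4))
V=masks(f)[...,2];print(V[225:244,316:336])
print(masks(s)[227:246,176:198,2])
```

```text
t 10.8 pos [458.6 245.7 334.1] x-yaw -63.66 ydir [-0.001 -0.001 -1.   ] q6 1.237 q1 0.793 F [-0.1 -0.2 -0.2] T [ 0.01  0.04 -0.03] w 60.4
world d [  58.7 -363.2 -134.1] tool d [ 351.5  134.3 -108.4]
turn -0.16 alt 179.84
50 [322 229   8  10  37] 325.63 233.18 [ 0.5161 -0.115   0.077 ]
60 [322 229   8  10  42] 325.67 233.33 [ 0.5157 -0.1151  0.077 ]
70 [321 228   9  11  54] 325.41 232.8 [ 0.5172 -0.1144  0.077 ]
40 [181 229  10  11  78] 185.45 233.7 [ 0.5187 -0.1199  0.077 ]
50 [180 229  11  11  88] 185.33 233.76 [ 0.5187 -0.1204  0.077 ]
60 [180 228  11  13  96] 185.17 233.62 [ 0.5178 -0.1203  0.077 ]
[[ 82  75  74  78  88  99 108 114 116 117 117 116 113 111 107 103 102 103
  103 103]
 [ 78  80  89  98 102 103 107 111 112 111 113 114 114 111 108 104 103 101
  101 102]
 [ 92 101 108 109 103  92  88  91  92  92 103 110 115 113 112 105 103 101
  101 103]
 [111 115 116 110  95  75  63  66  65  64  82 101 111 115 113 109 103 100
  101 103]
 [118 118 118 110  92  67  46  37  38  43  64  91 108 115 114 111 105 102
  102 103]
 [119 118 118 112  95  71  47  31  23  31  49  76 101 112 114 112 
[... 2192 characters left out ...]
1  24  50  77 104 135 135 136
  135 133 134  87]
 [126 129 129 130 131 127  86  71  49  30  27  22  44  73  64 126 135 137
  137 136 102  63]
 [129 136 138 138 136 135 121 147 149  92  60  59  75  76  66  64 120 128
  131 116  70  61]
 [133 138 137 137 138 139 111 138 144 145 148 146 130  81  63  63  63  68
  123  86  63  58]
 [132 132 133 134 135 135 134  87 105 108 103  85  76  74  74  73  74 127
  115  67  60  58]
 [131 130 130 133 134 134 134 132 120 120 121 137 136 140 138 137 137 135
   88  61  57  55]
 [ 88 101 116 129 131 130 129 130 131 132 133 132 136 135 134 135 135 119
   73  61  60  56]
 [ 73  71  72  69  85  88  99 113 127 129 128 132 132 133 133 134 133  85
   62  57  62  57]]
```

>>> jog_arm:
  plan:
    - [17,0,-5.5,0,60]
    - [35,10,-10.9,0,60]
    - [35,17,-10.9,0,60]
    - [35,17,-10.9,0,60]
    - [35,17,-10.9,0,60]
    - [35,17,-10.9,0,60]
    - [35,17,-10.9,0,60]
    - [35,17,-10.9,0,60]
    - [35,17,-10.9,0,60]
    - [35,17,-10.9,0,60]
    - [18,17,-5.5,0,60]
    - [0,20,0,-0.1,60]
    - [0,0,0,0,60]
    - [0,0,0,0,60]

```text
time_s: 12.07
tool_pos: [0.5169, -0.1163, 0.1512]
tool_rot: [0.602, -0.372, 0.371, -0.601]
wrist_force: [0.3, 0.4, 1.2]
grip_width: 0.06
```

Run:
```python
from h import *
go(516,-116.5,72,-63.5)
f=grab('scene');a=cv2.cvtColor(f['pixels'],cv2.COLOR_RGB2BGR)[190:270,140:240]
cv2.imwrite('pics/k5.png',cv2.resize(a,(750,600),interpolation=cv2.INTER_CUBIC))
```

```text
t 12.07 pos [ 516.9 -116.3  151.2] x-yaw -63.44 ydir [-0.002 -0.    -1.   ] q6 1.96 q1 0.075 F [0.3 0.4 1.2] T [ 0.02 -0.06 -0.03] w 60.0
world d [ -0.9  -0.2 -79.2] tool d [-0.1 79.2 -0.8]
turn 0.06 alt -179.94
```

View pics/k5.png

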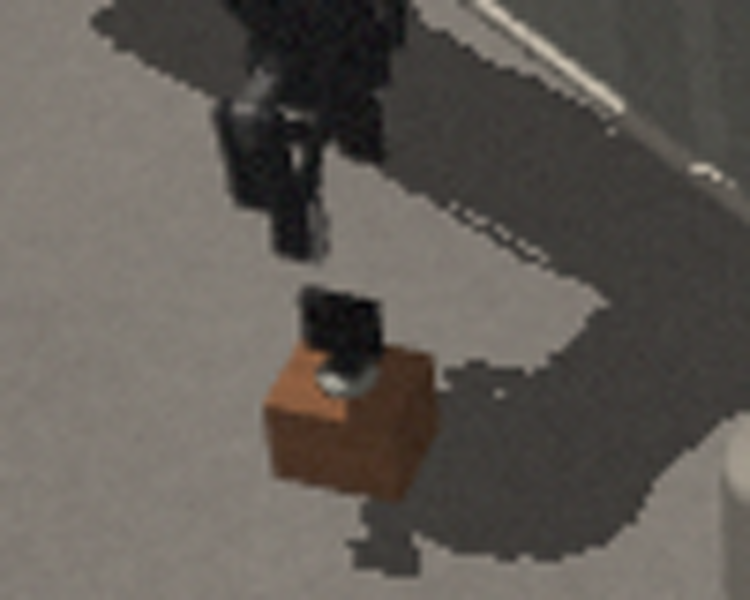

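>>> jog_arm:
  plan:
    - [0,25,-0.5,0,60]
    - [0,30,0,0,60]
    - [0,20,0,0,60]
    - [0,4,0,0,60]
    - [0,0,0,0,45]
    - [0,0,0,0,30]
    - [0,0,0,0,20]
    - [0,0,0,0,14]
    - [0,0,0,0,8]
    - [0,0,0,0,2]
    - [0,0,0,0,2]
    - [0,0,0,0,2]
    - [0,0,0,0,2]
  newtons: 40

```text
time_s: 13.2
tool_pos: [0.5183, -0.1162, 0.0743]
tool_rot: [-0.601, 0.37, -0.372, 0.602]
wrist_force: [-0.9, 1.1, 6.7]
grip_width: 0.009
```

Run:
```python
from h import *
st()
f=grab('scene');a=cv2.cvtColor(f['pixels'],cv2.COLOR_RGB2BGR)[190:270,140:240]
cv2.imwrite('pics/k6.png',cv2.resize(a,(750,600),interpolation=cv2.INTER_CUBIC))
```

```text
t 13.2 pos [ 518.3 -116.2   74.3] x-yaw -63.34 ydir [ 0.003 -0.    -1.   ] q6 1.961 q1 0.075 F [-0.9  1.1  6.7] T [ 0.63  0.32 -0.03] w 9.0
```

View pics/k6.png

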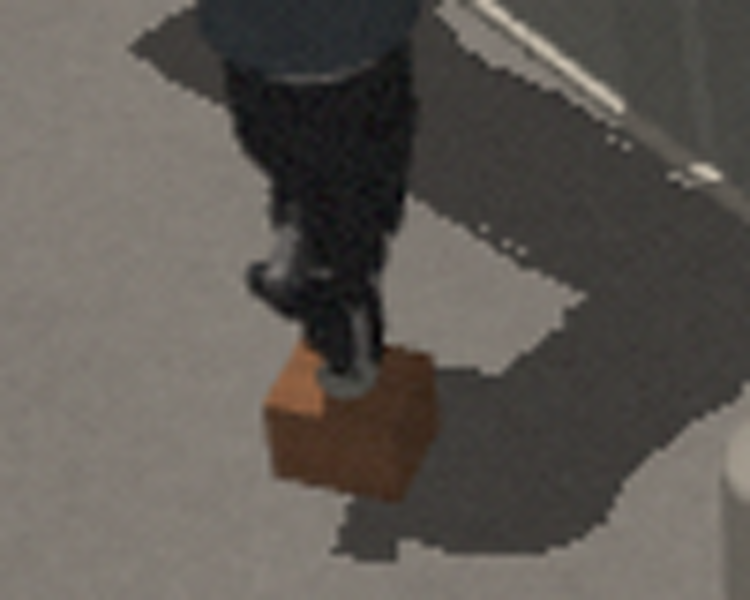

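>>> jog_arm:
  plan:
    - [0,0,0,0,2]
    - [0,0,0,0,2]
    - [0,-5,0,0,2]
    - [0,-10,0,0,2]
    - [0,-15,0,0,2]
    - [0,-20,0,0,2]
    - [0,-35,0,0,2]
    - [0,-40,0,0,2]
    - [0,-40,0,0,2]
    - [0,-40,0,0,2]
    - [0,-30,0,0,2]
    - [0,0,0,0,2]
    - [0,0,0,0,2]
  newtons: 80

```text
time_s: 14.33
tool_pos: [0.5176, -0.1163, 0.3105]
tool_rot: [-0.601, 0.37, -0.373, 0.603]
wrist_force: [0.7, 0.4, -0.8]
grip_width: 0.0087
```

Run:
```python
from h import *
st()
f=grab('scene');S,R=env.state(),0;u,v=proj(f,S['tool_pos']);print(u,v)
u,v=int(u),int(v);a=cv2.cvtColor(f['pixels'],cv2.COLOR_RGB2BGR)[v-20:v+40,u-35:u+35]
cv2.imwrite('pics/k7.png',cv2.resize(a,(700,600),interpolation=cv2.INTER_CUBIC))
```

```text
t 14.33 pos [ 517.6 -116.3  310.5] x-yaw -63.37 ydir [ 0.005  0.    -1.   ] q6 1.961 q1 0.074 F [ 0.7  0.4 -0.8] T [-0.01  0.02  0.  ] w 8.7
178.79261661442638 174.99104596046425
```

View pics/k7.png

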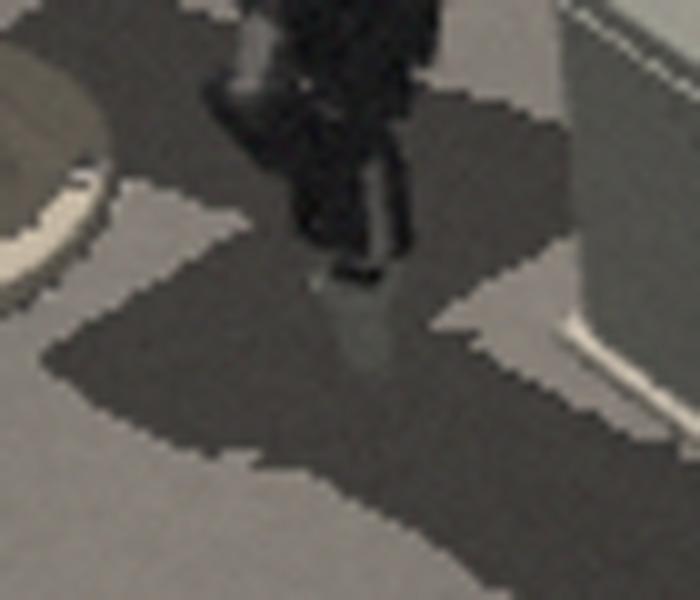

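>>> jog_arm:
  plan:
    - [0,0,0,7.1,2]
    - [0,0,0,7.1,2]
    - [0,0,0,7.1,2]
    - [0,0,0,7.1,2]
    - [0,0,0,3.8,2]
    - [-17,0,2.7,0,2]
    - [-35.3,0,5.5,0,2]
    - [-35.3,0,5.5,0,2]
    - [-35.3,0,5.5,0,2]
    - [-35.3,0,5.5,0,2]
    - [-35.3,0,5.5,0,2]
    - [-35.3,0,5.5,0,2]
    - [-35.3,0,5.5,0,2]
    - [-35.3,0,5.5,0,2]
    - [-35.3,0,5.5,0,2]
    - [-18.3,0,2.8,0,2]
    - [0,0,0,0,2]
    - [0,0,0,0,2]

```text
time_s: 15.88
tool_pos: [0.6056, 0.2306, 0.3053]
tool_rot: [-0.477, 0.524, -0.523, 0.474]
wrist_force: [-0.5, -0.2, -1.0]
grip_width: 0.0086
```

Run:
```python
from h import *
go(606.7,229.9,280,-95.6)
f=grab('scene');S,R=env.state(),0;u,v=proj(f,S['tool_pos']);print(u,v)
u,v=int(u),int(v);print(u,v);a=cv2.cvtColor(f['pixels'],cv2.COLOR_RGB2BGR)[v-20:v+40,u-35:u+35]
cv2.imwrite('pics/k8.png',cv2.resize(a,(700,600),interpolation=cv2.INTER_CUBIC))
f=grab('top');u,v=proj(f,S['tool_pos']);u,v=int(u),int(v);print(u,v);a=cv2.cvtColor(f['pixels'],cv2.COLOR_RGB2BGR)[v-60:v+60,u-70:u+70]
cv2.imwrite('pics/k9.png',cv2.resize(a,(700,600),interpolation=cv2.INTER_CUBIC))
```

```text
t 15.88 pos [605.6 230.6 305.3] x-yaw -95.47 ydir [-0.004 -0.002 -1.   ] q6 0.871 q1 0.604 F [-0.5 -0.2 -1. ] T [-0.06 -0.   -0.04] w 8.6
world d [  1.1  -0.7 -25.3] tool d [ 0.5 25.3  1.3]
turn 0.13 alt -179.87
278.4106451842254 140.66445167483596
278 140
194 185
```

View pics/k8.png

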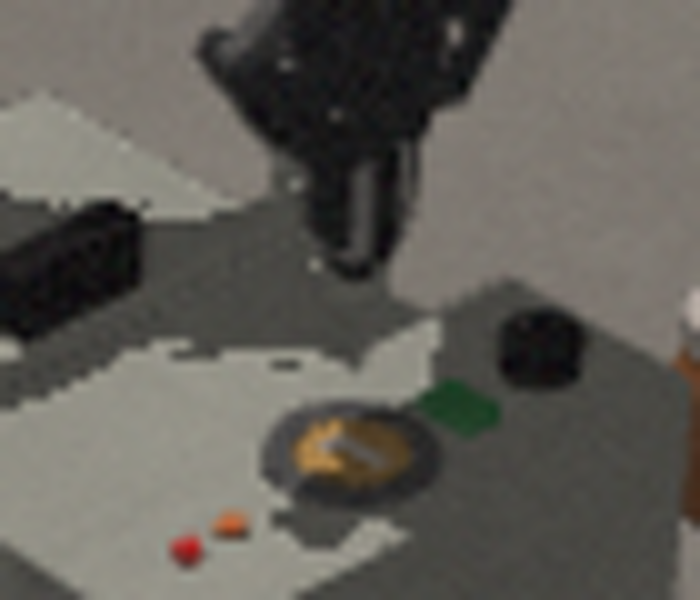

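View pics/k9.png

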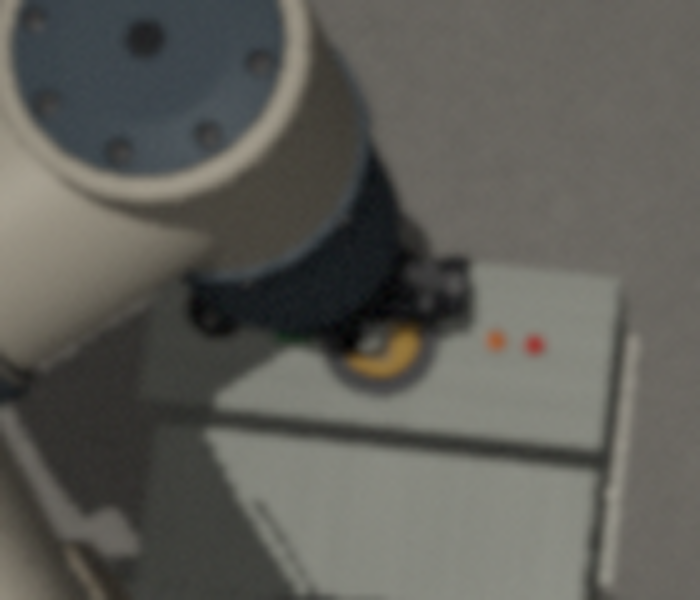

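Run:
```python
from h import *
acc=0
for i in range(4): acc=acc+grab('scene')['pixels'].astype(float)/4
f=grab('scene')
np.save('acc.npy',acc)
u0,v0=295-25,150
c=acc[150:185,262:302].astype(np.float32)
c=cv2.resize(c[...,::-1].copy(),(680,595),interpolation=cv2.INTER_CUBIC)
cv2.imwrite('pics/k10.png',np.clip((c-20)*2.2,0,255).astype(np.uint8))
S,R=st()
p=S['tool_pos'];
for dz in(.0107+.008-.0,-.0293,-.0593): print(dz,proj(f,p+R[:,1]*0+[0,0,dz]))
```

```text
t 16.23 pos [606.  228.9 308.2] x-yaw -95.62 ydir [ 0.  0. -1.] q6 0.871 q1 0.602 F [-0.3  1.1 -1. ] T [ 0.02  0.04 -0.02] w 8.6
0.0187 (np.float64(278.5299478919364), np.float64(135.3340091639517))
-0.0293 (np.float64(278.10094310168427), np.float64(147.9192484077137))
-0.0593 (np.float64(277.84101042744913), np.float64(155.5446059021993))
```

View pics/k10.png

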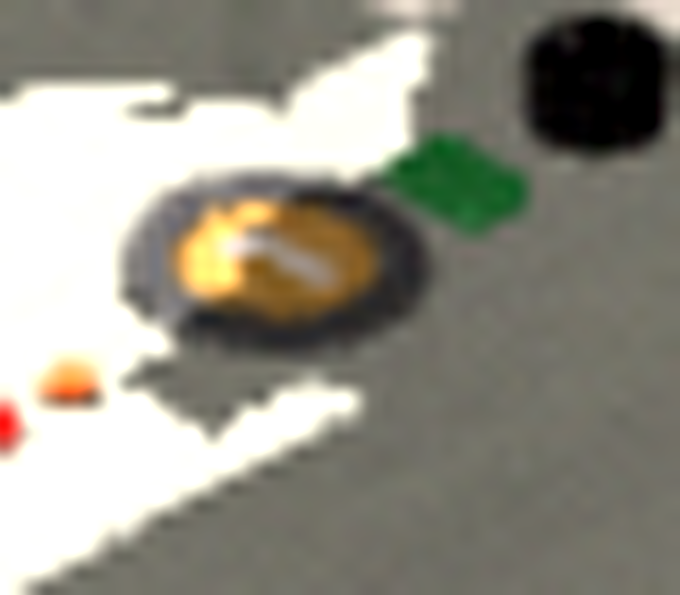

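Run:
```python
from h import *
acc=np.load('acc.npy')
c=acc[138:164,263:294].astype(np.float32)
c=cv2.resize(c[...,::-1].copy(),None,fx=20,fy=20,interpolation=cv2.INTER_CUBIC)
cv2.imwrite('pics/k11.png',np.clip((c-40)*4,0,255).astype(np.uint8))
print(acc[144:160,268:290].mean(2).round(0).astype(int))
```

```text
[[ 70  70  70  76  72  67  70  48  37  46  68  62  30  23  91 116 120 117
  118 119 119 118]
 [ 70  76  71  70  71  71  72  42  34  59  58  36  27  55 109 120 119 118
  119 120 119 118]
 [ 70  71  71  70  71  87  75  51  28  17  19  19  62  94 117 120 123 121
  120 120 120 119]
 [ 70  72  71  70  69  74  72  72  61  42  27  46  69  84 117 121 118 118
  118 119 119 118]
 [ 72  73  71  71  70  71  71  72  73  71  72  73  73  96 118 120 119 120
  120 118 119 118]
 [ 70  71  72  73  70  71  70  70  74  75  76  75  70  72 102 116 118 119
  119 117 116  96]
 [ 70  71  72  70  71  71  71  68  66  68  69  72  70  70  71  82  97 115
  117  97  93  73]
 [ 71  71  69  70  70  72  71  68  68  68  70  71  71  70  70  69  74  84
   97  77  70  70]
 [ 72  71  71  70  71  70  71  68  68  69  70  70  71  71  72  76 105 138
  142  98  72  71]
 [ 72  72  71  72  69  71  70  67  67  68  71  70  75  78 105 138 142 142
  141  85  70  71]
 [ 79  79  78  79  73  71  72  68  65  67  70  75 106 138 141 140 140 143
  140  84  69  69]
 [146 145 143 142  85  78  79  80  76  72  69 119 139 142 141 143 142 141
   84  71  70  70]
 [146 119  86  79  78 138 147 145 143 127 104 137 141 143 142 141 140 140
   85  70  70  71]
 [145 146 146 146 145 146 144 142 141 143 142 140 141 140 140 140 142 143
   84  68  70  70]
 [144 147 146 146 146 144 144 143 143 142 143 140 141 141 141 142 142 142
   76  44  47  53]
 [143 144 144 144 143 143 141 142 140 138 138 138 138 138 141 141 120  61
   43  43  41  44]]
```

View pics/k11.png

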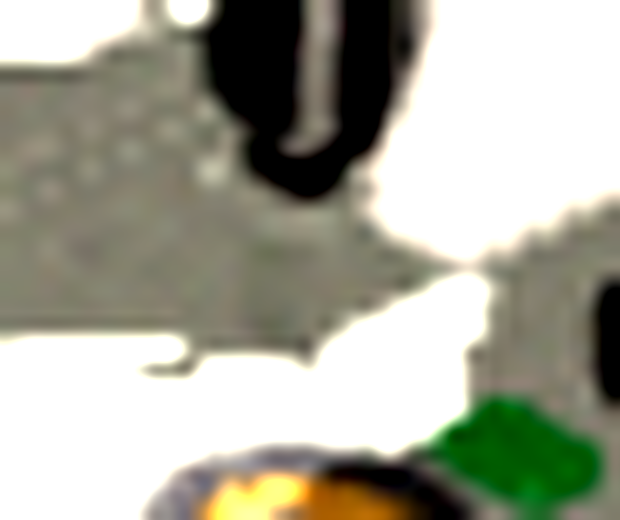

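>>> jog_arm:
  plan:
    - [-1.4,10,1.4,0,2]
    - [0,12,0,0,2]
    - [0,10,0,0,2]
    - [0,2,0,0,2]
    - [0,0,0,0,2]
    - [0,0,0,0,2]

```text
time_s: 16.73
tool_pos: [0.6077, 0.2308, 0.274]
tool_rot: [0.475, -0.524, 0.524, -0.475]
wrist_force: [0.5, -0.4, 0.0]
grip_width: 0.0089
```

Run:
```python
from h import *
go(607.5,230.2,262,-95.6)
acc=0
for i in range(3): acc=acc+grab('scene')['pixels'].astype(float)/3
c=acc[145:180,258:298].astype(np.float32)
c=cv2.resize(c[...,::-1].copy(),None,fx=17,fy=17,interpolation=cv2.INTER_CUBIC)
cv2.imwrite('pics/k12.png',np.clip((c-20)*2,0,255).astype(np.uint8))
```

```text
t 16.73 pos [607.7 230.8 274. ] x-yaw -95.57 ydir [ 0. -0. -1.] q6 0.871 q1 0.603 F [ 0.5 -0.4  0. ] T [ 0.02 -0.03 -0.02] w 8.9
world d [ -0.2  -0.6 -12. ] tool d [ 0.7 12.  -0.1]
turn 0.03 alt -179.97
```

View pics/k12.png

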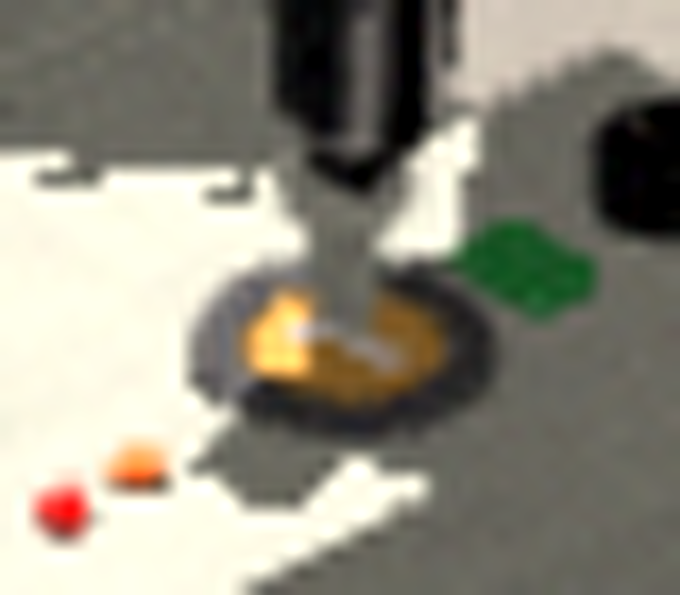

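>>> jog_arm:
  plan:
    - [0,2,0,0,2]
    - [0,2,0,0,2]
    - [0,2,0,0,2]
    - [0,0,0,0,2]

```text
time_s: 17.22
tool_pos: [0.6079, 0.231, 0.2676]
tool_rot: [0.475, -0.523, 0.524, -0.475]
wrist_force: [0.9, 0.1, -0.4]
grip_width: 0.009
```

Run:
```python
from h import *
st()
acc=0
for i in range(3): acc=acc+grab('scene')['pixels'].astype(float)/3
c=acc[145:180,258:298].astype(np.float32)
c=cv2.resize(c[...,::-1].copy(),None,fx=17,fy=17,interpolation=cv2.INTER_CUBIC)
cv2.imwrite('pics/k13.png',np.clip((c-20)*2,0,255).astype(np.uint8))
```

```text
t 17.22 pos [607.9 231.  267.6] x-yaw -95.56 ydir [ 0.001  0.    -1.   ] q6 0.871 q1 0.603 F [ 0.9  0.1 -0.4] T [ 0.06 -0.55 -0.03] w 9.0
```

View pics/k13.png

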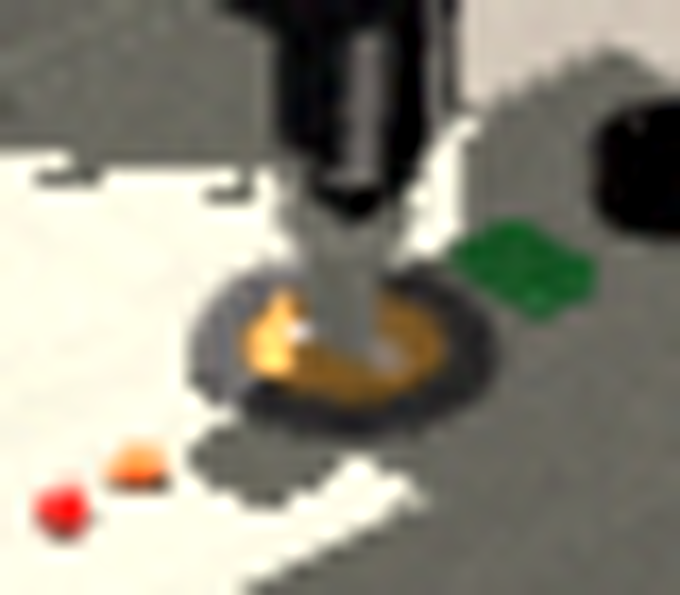

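>>> jog_arm:
  plan:
    - [0,2,0,0,2]
    - [0,2,0,0,2]
    - [0,0,0,0,2]
    - [0,0,0,0,2]

```text
time_s: 17.7
tool_pos: [0.6081, 0.2308, 0.2638]
tool_rot: [0.475, -0.523, 0.524, -0.475]
wrist_force: [3.3, -1.7, 1.5]
grip_width: 0.0091
```

Run:
```python
from h import *
st()
```

```text
t 17.7 pos [608.1 230.8 263.8] x-yaw -95.58 ydir [ 0.001 -0.    -1.   ] q6 0.871 q1 0.603 F [ 3.3 -1.7  1.5] T [-0.4  -1.68  0.02] w 9.1
```

>>> jog_arm:
  plan:
    - [0.3,0,0.8,0,2]
    - [0.3,0,0.7,0,2]
    - [0,0,0,0,2]
    - [0,0,0,0,2]

```text
time_s: 18.03
tool_pos: [0.6087, 0.2304, 0.2632]
tool_rot: [-0.476, 0.524, -0.523, 0.475]
wrist_force: [1.1, 0.7, -0.7]
grip_width: 0.0086
```

Run:
```python
from h import *
st()
```

```text
t 18.03 pos [608.7 230.4 263.2] x-yaw -95.55 ydir [-0.001 -0.    -1.   ] q6 0.873 q1 0.601 F [ 1.1  0.7 -0.7] T [ 0.02 -0.38 -0.04] w 8.6
```

>>> jog_arm:
  plan:
    - [0,1.5,0.4,0,2]
    - [0,1.5,0,0,2]
    - [0,1.5,0,0,2]
    - [0,1.5,0,0,2]
    - [0,0,0,0,2]

```text
time_s: 18.45
tool_pos: [0.6095, 0.2297, 0.2591]
tool_rot: [0.475, -0.523, 0.524, -0.476]
wrist_force: [-0.5, -1.9, 6.4]
grip_width: 0.0091
```

Run:
```python
from h import *
st()
```

```text
t 18.45 pos [609.5 229.7 259.1] x-yaw -95.56 ydir [ 0.002 -0.    -1.   ] q6 0.873 q1 0.6 F [-0.5 -1.9  6.4] T [-0.5   0.19  0.07] w 9.1
```

>>> jog_arm:
  plan:
    - [1,2,0,0,2]
    - [-1,1,0,0,2]
    - [-1,1,0,0,2]
    - [1,0,0,0,2]
    - [1,0,0,0,2]
    - [-1,0,0,0,2]
    - [-1,0,0,0,2]
    - [1,0,0,0,2]

```text
time_s: 19.12
tool_pos: [0.6095, 0.2299, 0.2538]
tool_rot: [0.475, -0.523, 0.524, -0.475]
wrist_force: [0.7, -1.6, 4.9]
grip_width: 0.0087
```

Run:
```python
from h import *
st()
```

```text
t 19.12 pos [609.5 229.9 253.8] x-yaw -95.57 ydir [ 0.    -0.001 -1.   ] q6 0.873 q1 0.6 F [ 0.7 -1.6  4.9] T [-0.56 -0.32  0.02] w 8.7
```

>>> jog_arm:
  plan:
    - [0,2,0,0,2]
    - [0,2,0,0,2]
    - [1,2,0,0,2]
    - [-1,1,0,0,2]
    - [-1,1,0,0,2]
    - [1,0,0,0,2]
    - [1,0,0,0,2]
    - [-1,0,0,0,2]
    - [-1,0,0,0,2]
    - [1,0,0,0,2]

```text
time_s: 19.95
tool_pos: [0.6096, 0.2299, 0.2456]
tool_rot: [0.475, -0.523, 0.524, -0.475]
wrist_force: [1.8, -2.4, 4.0]
grip_width: 0.0085
```

Run:
```python
from h import *
st()
```

```text
t 19.95 pos [609.6 229.9 245.6] x-yaw -95.57 ydir [-0.    -0.001 -1.   ] q6 0.873 q1 0.6 F [ 1.8 -2.4  4. ] T [-0.83 -0.53 -0.01] w 8.5
```

Past both pairs, it seems; about 4 mm left to the expected home height (0.2413).

>>> jog_arm:
  plan:
    - [0.3,2,0,0,2]
    - [0,2,0,0,2]
    - [0.5,1,0,0,2]
    - [-1,1,0,0,2]
    - [0.5,1,0,0,2]
    - [0,0,0,0,2]
    - [0,0,0,0,2]

```text
time_s: 20.53
tool_pos: [0.6097, 0.2298, 0.2413]
tool_rot: [0.474, -0.523, 0.524, -0.476]
wrist_force: [-1.7, -3.4, 13.2]
grip_width: 0.0088
```

Run:
```python
from h import *
st()
acc=0
for i in range(2): acc=acc+grab('scene')['pixels'].astype(float)/2
c=acc[145:180,258:298].astype(np.float32)
c=cv2.resize(c[...,::-1].copy(),None,fx=17,fy=17,interpolation=cv2.INTER_CUBIC)
cv2.imwrite('pics/k14.png',np.clip((c-20)*2,0,255).astype(np.uint8))
```

```text
t 20.53 pos [609.7 229.8 241.3] x-yaw -95.54 ydir [ 0.003  0.001 -1.   ] q6 0.874 q1 0.6 F [-1.7 -3.4 13.2] T [-1.28  0.82  0.03] w 8.8
```

View pics/k14.png

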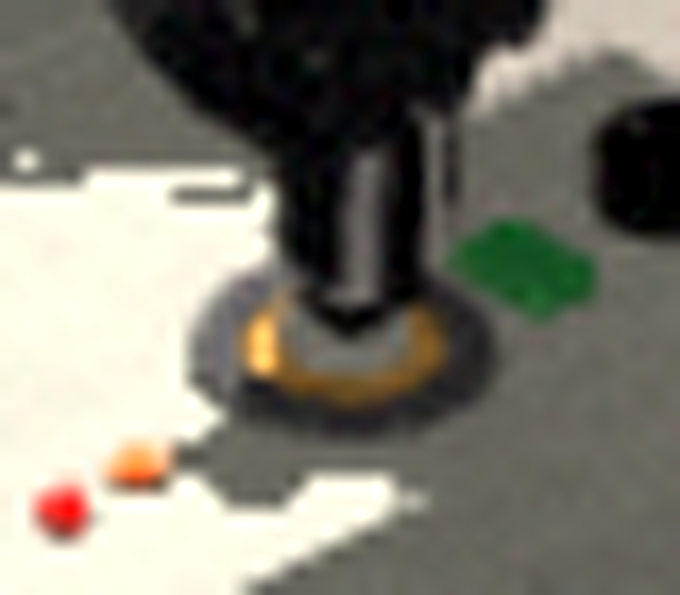

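>>> jog_arm:
  plan:
    - [0.5,1,0,0,2]
    - [-0.5,0,0,0,2]
    - [0,0,0,0,2]
    - [0.2,0,0,4,2]
    - [0.2,0,0,4,2]
    - [0.2,0,0,4,2]
    - [0.2,0,0,4,2]
    - [0,0,0,0,2]
  newtons: 110

```text
time_s: 21.3
tool_pos: [0.6096, 0.2288, 0.2414]
tool_rot: [0.395, -0.585, 0.586, -0.398]
wrist_force: [-3.5, -3.4, 17.4]
grip_width: 0.008
```

Run:
```python
from h import *
st()
```

```text
t 21.3 pos [609.6 228.8 241.4] x-yaw -111.75 ydir [ 0.004  0.001 -1.   ] q6 0.592 q1 0.599 F [-3.5 -3.4 17.4] T [-1.38  1.31  0.05] w 8.0
```

>>> jog_arm:
  plan:
    - [0.33,0,-0.4,7,2]
    - [0.33,0,0,7,2]
    - [0.33,0,0,7,2]
    - [0.33,0,0,7,2]
    - [0.33,0,0,7,2]
    - [0.33,0,0,7,2]
    - [0,0,0,0,2]

```text
time_s: 21.88
tool_pos: [0.6083, 0.227, 0.2414]
tool_rot: [0.158, -0.689, 0.689, -0.161]
wrist_force: [-3.1, -4.9, 16.8]
grip_width: 0.0081
```

Run:
```python
from h import *
st()
```

```text
t 21.88 pos [608.3 227.  241.4] x-yaw -153.93 ydir [ 0.005  0.    -1.   ] q6 -0.144 q1 0.599 F [-3.1 -4.9 16.8] T [-1.79  0.94  0.1 ] w 8.1
```

>>> jog_arm:
  plan:
    - [0.4,0,0.2,7,2]
    - [0.4,0,0.2,7,2]
    - [0.4,0,0,7,2]
    - [0.4,0,0,7,2]
    - [0.3,0,0,7,2]
    - [0.1,0,0,3.5,2]
    - [0,0,0,0,2]
    - [0,0,0,0,2]

```text
time_s: 22.55
tool_pos: [0.606, 0.2265, 0.2414]
tool_rot: [0.075, 0.703, -0.703, -0.073]
wrist_force: [-5.0, -4.6, 17.1]
grip_width: 0.0086
```

Run:
```python
from h import *
st()
acc=0
f=grab('scene')
c=f['pixels'][90:220,180:310].astype(np.float32)
c=cv2.resize(c[...,::-1].copy(),(600,600),interpolation=cv2.INTER_CUBIC)
cv2.imwrite('pics/k15.png',np.clip((c-10)*1.5,0,255).astype(np.uint8))
f=grab('top')
c=f['pixels'][150:310,110:270].astype(np.float32)
c=cv2.resize(c[...,::-1].copy(),(600,600),interpolation=cv2.INTER_CUBIC)
cv2.imwrite('pics/k16.png',np.clip((c-10)*1.5,0,255).astype(np.uint8))
```

```text
t 22.55 pos [606.  226.5 241.4] x-yaw 167.96 ydir [ 0.004  0.    -1.   ] q6 -0.81 q1 0.6 F [-5.  -4.6 17.1] T [-1.62  1.69  0.1 ] w 8.6
```

View pics/k15.png

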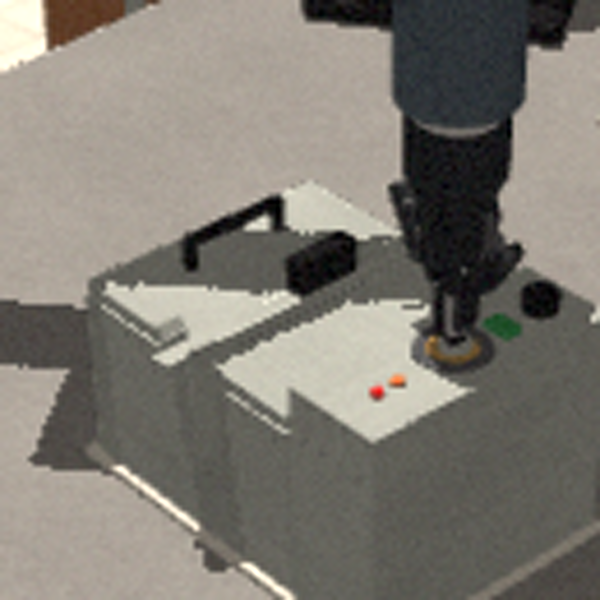

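View pics/k16.png

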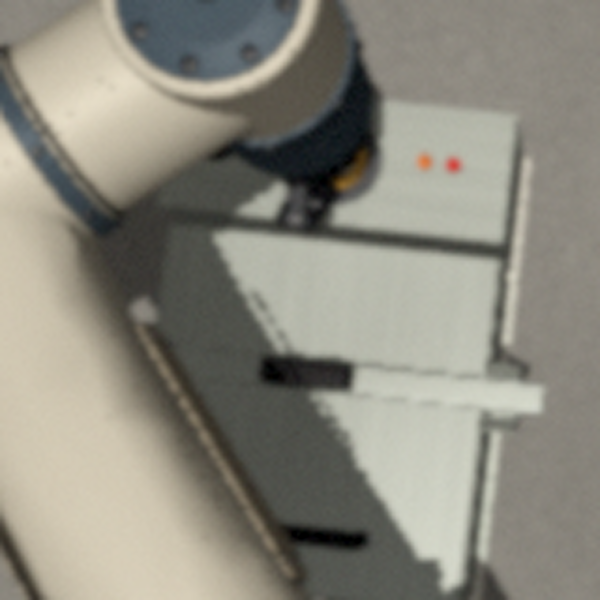

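>>> jog_arm:
  plan:
    - [0.1,0,0,3,2]
    - [0,0,0,0,2]
    - [0,0,0,0,2]
    - [0,0,0,0,2]

```text
time_s: 22.98
tool_pos: [0.6056, 0.2265, 0.2414]
tool_rot: [0.093, 0.701, -0.701, -0.091]
wrist_force: [-5.2, -4.6, 17.9]
grip_width: 0.0084
```

Run:
```python
from h import *
for i in range(3): st();f=grab('scene')
c=f['pixels'][145:180,258:298].astype(np.float32)
c=cv2.resize(c[...,::-1].copy(),None,fx=17,fy=17,interpolation=cv2.INTER_CUBIC)
cv2.imwrite('pics/k17.png',np.clip((c-20)*2,0,255).astype(np.uint8))
```

```text
t 22.98 pos [605.6 226.5 241.4] x-yaw 165.0 ydir [ 0.003  0.    -1.   ] q6 -0.862 q1 0.6 F [-5.2 -4.6 17.9] T [-1.59  1.97  0.28] w 8.4
t 23.03 pos [605.6 226.5 241.3] x-yaw 165.0 ydir [ 0.003  0.    -1.   ] q6 -0.862 q1 0.6 F [-5.9 -3.4 17.4] T [-1.6   1.94  0.26] w 8.2
t 23.08 pos [605.6 226.5 241.4] x-yaw 165.0 ydir [ 0.003  0.    -1.   ] q6 -0.862 q1 0.6 F [-5.7 -3.5 17.7] T [-1.63  1.98  0.24] w 8.4
```

View pics/k17.png

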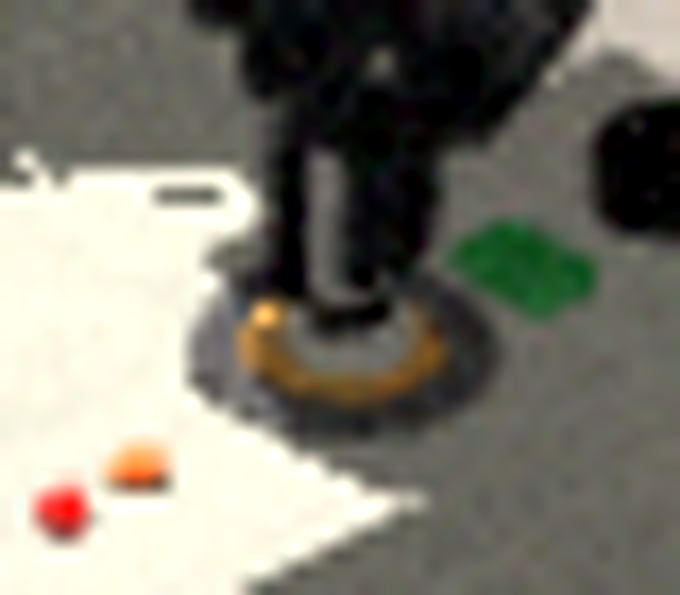

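Run:
```python
from h import *
print(env.sign_off())
```

```text
the job is handed in; nothing more can be done
None
```

The bar is across the lid in both forks, and I handed the job in at about 23 s with the key home, turned to the stop and still gripped. The sign-off reported no verdict.

- **Bar:** It was let go at the height expected for the fork floors. The last top picture shows it still across the lid, lying in the right fork with its end sticking out; the arm hides the left end there. The scene picture just after letting go showed it in both forks. I did not re-measure its exact position or angle after letting go.
- **Key home:** It stuck at the first pins, and leaning on it while wiggling ±1 mm got it past both pairs. It then stopped at the expected home height (tool at 241.4 mm). More push raised the force to about 17 N without moving it. The pictures show the shoulder flat on the brass face and centred.
- **Key turned:** I turned it about 99° clockwise. Over the last 3° the torque rose from 0.10 to about 0.26 Nm, more than the spring alone gives, so the cylinder is against its stop. The gripper is set to 110 N.
- **Bystanders:** My path kept clear of the sauce bottle, ramekin and jar. I did not measure their positions at the end.
- **Disagreements:** The two cameras differed by 2 to 5 mm on the lock, bar block and key. I used corrected averages. While the key was going in I also shifted it about 2 mm, guided by the side forces; 5 to 7 N of side force remained at the end.

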